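# Move a sample plate from the examination stand to the sprung holder

### The arm

A 7-joint arm with a two-finger parallel gripper is mounted at the origin on the work surface. World frame = base frame: x ahead of the robot, y to its left, z up, the work surface at z = 0. Lengths are in m, angles in rad, forces in N, time in s.
With the tool pointing down it reaches from about 0.4 to 0.9 m from the base axis. Payload 5.5 kg.
Tool frame: the origin (TCP) lies on the mounting face of the last link; the fingertips stand 173 mm ahead of it and the grasp point (between the pads) lies 155 mm ahead of it; x points along the fingers, y is the direction in which the jaws open and shut, and the axes are right-handed (so a half turn about x gives the same grasp; the last joint's range is limited). The gripper opens to 85 mm and grips with 20 to 120 N. Pads are 22 mm wide; open, the fingers measure 114 mm over their backs; the gripper's body (76 mm by 85 mm) begins 54 mm behind the grasp point. The pads swing forward as they close: fully open they stand 13 mm farther back than shut.
Start: joints at [1.478, 0.501, -0.427, 1.55, 0.221, 1.138, -0.21], TCP at [0.226, -0.609, 0.405] pointing down, gripper open.
Joint ranges: [-2.88, 2.88], [-0.31, 2.03], [-1.54, 1.56], [0.2, 2.42], [-1.41, 4.55], [0.19, 2.02], [-2.57, 2.57]. Speed limits (rad/s): [2.57, 2.57, 3.14, 3.14, 3.14, 3.14, 3.14].

### API

Orientations are given as [roll, pitch, yaw] about the fixed x, y, z axes, in that order (R = Rz(yaw) Ry(pitch) Rx(roll)).
In Python, from bench import manip gives the robot as it stands.
- The arm moves only by the tool send_rows, never from a script. Its argument "moves" is a list of rows, each a list of 7 numbers: the shift along the tool's x, y, z in mm, then the turn, a rotation vector about the tool's x, y, z in degrees, then the finger opening in mm, from 0 to 85.4. A call has 1 to 12 rows; each row shifts and turns the pose as measured when the row begins, along the tool's axes as they then stand; what a row does not reach is not made up. A row lasts 1/8 s, in which the tool goes at most 62.5 mm and 10.7 degrees, less where a joint would pass 70% of its speed; a pose out of reach is approached as far as the arm can. A call with a gripper value outside its range is refused whole. The fingers move at their own pace and stop on an object; the grip force is fixed at half the most. Time passes only in rows, so rows that do not move let the fingers close. It gives the time, the measured TCP pose, the force and the opening at its end, in the units of the state.
- manip.read_state(): the state, without advancing time (a new reading comes with each control period).
- manip.capture(name): name is "side" or "top"; returns a dict with "pixels" (384x512x3 uint8, blue, green, red), "camera_matrix" (3x3 intrinsics, pixels), "view" (4x4, takes a point from world to camera coordinates). Camera axes: x right, y down, z forward; pixel columns grow to the right and rows downward; lengths in m; the calibration is good to about 2 mm. A picture is of the moment at which its call begins. There is no depth.
- manip.finish_job(): hands the job in, once; it reports no verdict.
The state is a dict: "time_s": time; "joint_positions": joint angles; "qd": joint speeds; "joint_efforts": joint torques, N m; "position": TCP position; "tool_rot": TCP orientation; "contact_force": force on the tool from outside, world axes, zero at the start; "wrist_torque": the same for the moment, N m; "width": opening from 0.0 (shut) to 1.0 (fully open).
Only numpy, scipy, OpenCV 4.12 (cv2) and the standard library are available. Lean on these libraries where they do the work, as an engineer would, in place of code of your own. Each camera call takes 0.05 s, during which the arm holds its last target.

### The job

Slide the sample plate by its black grip forward out from under the steel lip of the examination stand, then lift it clear. Load it into the sprung holder: press the sprung jaw back with the plate's far edge, lower the plate behind the low fixed stop so that the grip is at the stop end, and leave it lying flat, square and centred across the holder, clamped between stop and jaw. Keep the plate about level throughout and leave the other things on the bench where they are.

Things in the scene. Friction and masses are not known exactly. Their poses are not given: they have to be found in the camera images.
- plate: Loose aluminium sample plate 100 (x) x 70 (y) x 8 mm, about 0.2 kg, with a flat terracotta sherd bonded on it (sherd top 15 mm above the plate's underside) and a black upright grip block near its -x end. Origin: centre of the underside; x away from the grip end, z up. It starts on the stand's base, grip outside, the far 36 to 50 mm under and behind the lip
- grip (a point): point in the plate's black grip block, 37 mm from the plate's centre towards -x, 34 mm above the plate's underside; plate axes. The block is 22 mm long (x), 14 mm wide (y: grip across this) and its top is 50 mm above the plate's underside
- stand: Fixed examination stand, open to the front (-x, robot side). Origin: centre of the underside of its grey base plate, 220 (x) x 124 (y) x 8 mm; the sample plate slides on its upper face, z = 8 mm. White cheeks at both sides: inner faces y = +-56 mm, x = +10 to +110 mm, 138 mm high; low back wall at x = +104 mm; stub pipe on the roof up to z = 199 mm
- lip (a point): front lower edge of the stand's steel lip bar, mid-width: x = +10 mm, z = 30 mm in the stand's frame and axes. The bar runs from cheek to cheek, 25 mm deep (x), 8 mm thick, so the plate passes under it but cannot be lifted there
- roof_edge (a point): front lower edge of the stand's clear roof (white lamp bar along it), mid-width: x = -20 mm, z = 137 mm in the stand's frame and axes; the roof is 124 mm wide (y), reaches back to x = +110 mm, top 150 mm. It hangs out nearly over the grip: an upright gripper does not fit in front of it, one leaning back to -x by 30 to 35 degrees does
- holder: Fixed sprung holder. Dark base x = -65 to +110 mm, 100 mm wide (y), upper face z = 8 mm. Low fixed stop at the -x end (robot side), sprung jaw facing it, gap 84 mm at rest; fixed block behind the jaw from x = +96 mm, top z = 34 mm; sides open. Origin: underside of the base on its mid-line, 50 mm from the stop's inner face, so a seated plate is centred at x = y = 0. x from stop to jaw, z up
- stop (a point): top inner edge of the holder's fixed stop strip, mid-width: x = -50 mm, z = 14 mm in the holder's frame and axes. The strip is 90 mm wide (y), 10 mm deep and rises 6 mm above the base
- jaw_face (a point): centre of the sprung jaw's face towards the stop: holder's x = +34 mm at rest, z = 20.5 mm; holder's axes; moves with the jaw. Jaw 80 mm wide (y), 14 mm thick (x), from z = 8.5 to 32.5 mm
- jaw (a joint): how far the sprung jaw is pressed back along the holder's +x, in m: 0 at rest, at most 0.035, 0.016 with the plate seated. Spring force about 4 N at 0, 6.6 N at 0.016, 9.6 N at 0.035; it returns by itself, lightly damped
- jar: Bystander, to be left alone: small amber glass jar with a white lid, 36 mm across, 45 mm high; origin at the centre of its underside
- beaker: Bystander, to be left alone: open glass cup, 68 mm across, 85 mm high; origin at the centre of its underside
- carton: Bystander, to be left alone: closed cardboard carton 120 x 80 x 70 mm; origin at the centre of its underside
- brush: Bystander, to be left alone: hand brush lying flat on the bench
- bottle: Bystander, to be left alone: white plastic bottle, 52 mm across, 130 mm high; origin at the centre of its underside
- weight: Bystander, to be left alone: plain brass cylinder 40 mm across, 30 mm high; origin at the centre of its underside
- block: Bystander, to be left alone: wooden block 70 x 50 x 30 mm; origin at the centre of its underside
Mind the look-alikes: they are no part of the job. What is shaped like the plate but green is not meant. Of the things that look like the holder, the larger one is meant.

How it is judged:
By the outcome, as a careful person would: the job done as asked, in the order asked, and still so for the second after the job is handed in, with the robot touching nothing.
It also fails if it takes over 48 s, if anything falls off the work surface, if the arm or the gripper's body presses on something with over 40 N, if the wrist force passes 120 N, or if a joint passes its speed limit or range.

## Working session

There is one attempt and no reset: what is moved stays moved. The work goes in short steps, Python scripts to look and compute and a tool call to move; the robot and the scene stay as the last step left them, time stands still between calls to the robot, and variables do not carry over. Pictures are saved under pics/ and viewed, and the job is handed in when it is done.

Besides the shell and the picture viewer there is one more tool, called after "Call:" in YAML: its name, and indented under it one key for each argument. send_rows: Moves the arm, as the interface text tells. Its arguments: {"type":"object","properties":{"moves":{"type":"array","items":{"type":"array","items":{"type":"number"}}}},"required":["moves"]}

```bash
ls; mkdir -p pics; python3 - <<'E'
from bench import manip
import cv2,numpy as np
s=manip.read_state();print(s)
for n in("side","top"):
    c=manip.capture(n);cv2.imwrite(f"pics/{n}0.png",c["pixels"]);print(n,c["camera_matrix"].tolist(),np.round(c["view"],4).tolist())
E
```

```text
pics
{'time_s': 0.0, 'joint_positions': array([ 1.47819486,  0.5018813 , -0.42677126,  1.55147448,  0.22078507,
        1.13825916, -0.21029395]), 'qd': array([-0.00077434, -0.00185047, -0.00015867,  0.00118729, -0.00026103,
        0.00183536, -0.00014163]), 'joint_efforts': array([-4.03649565e-04, -5.69510472e+01, -5.81608012e+00, -2.80935341e+01,
        1.08054423e-02,  1.16957663e-02,  3.64151909e-08]), 'position': array([ 0.22623957, -0.60897607,  0.40362606]), 'tool_rot': array([-1.61372513,  1.56882583,  1.88371099]), 'contact_force': array([ 0.33108493,  0.87996722, -0.14713676]), 'wrist_torque': array([-0.00698336,  0.06944999, -0.04939224]), 'width': 1.002247972876776}
side [[378.8089386399036, 0.0, 251.55748206457983], [0.0, 378.8089386399036, 188.88513746228887], [0.0, 0.0, 1.0]] [[-0.9805, -0.1962, 0.0082, 0.549], [-0.1503, 0.723, -0.6743, 0.1586], [0.1264, -0.6624, -0.7384, 1.0523], [0.0, 0.0, 0.0, 1.0]]
top [[431.07880021115267, 0.0, 256.9176858670306], [0.0, 431.07880021115267, 188.99433919783093], [0.0, 0.0, 1.0]] [[-0.0008, -0.9998, -0.0187, 0.0051], [-0.999, 0.0017, -0.0451, 0.5544], [0.0451, 0.0187, -0.9988, 1.1777], [0.0, 0.0, 0.0, 1.0]]
```

View pics/side0.png

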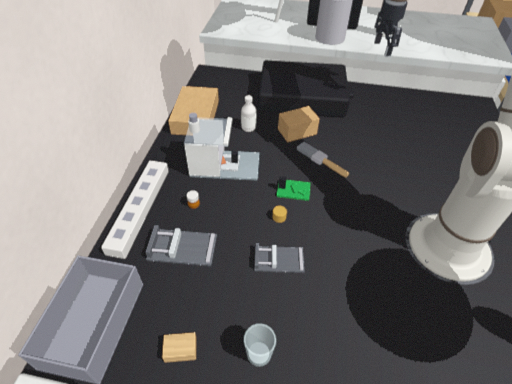

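View pics/top0.png

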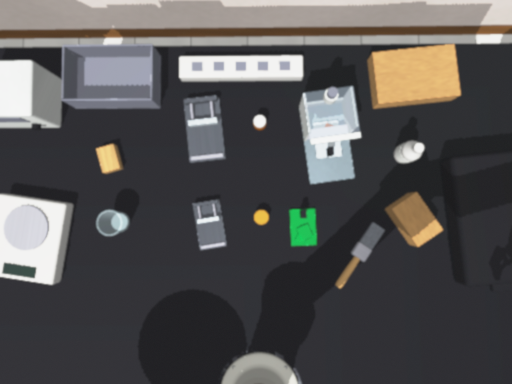

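```bash
python3 - <<'E'
import cv2,numpy as np
t=cv2.imread("pics/top0.png");s=cv2.imread("pics/side0.png")
cv2.imwrite("pics/t_stand.png",cv2.resize(t[75:195,280:380],None,fx=5,fy=5,interpolation=cv2.INTER_CUBIC))
cv2.imwrite("pics/t_hold.png",cv2.resize(t[85:175,170:240],None,fx=6,fy=6,interpolation=cv2.INTER_CUBIC))
cv2.imwrite("pics/s_stand.png",cv2.resize(s[105:190,175:275],None,fx=7,fy=7,interpolation=cv2.INTER_CUBIC))
cv2.imwrite("pics/s_hold.png",cv2.resize(s[215:275,135:225],None,fx=8,fy=8,interpolation=cv2.INTER_CUBIC))
E
```

```text
(no output)
```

View pics/t_stand.png

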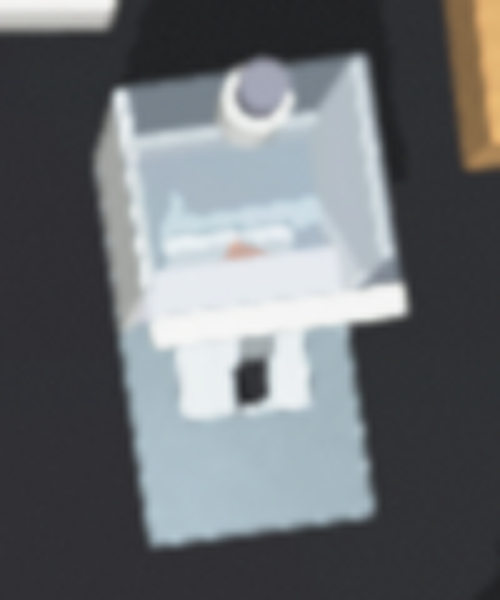

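View pics/t_hold.png

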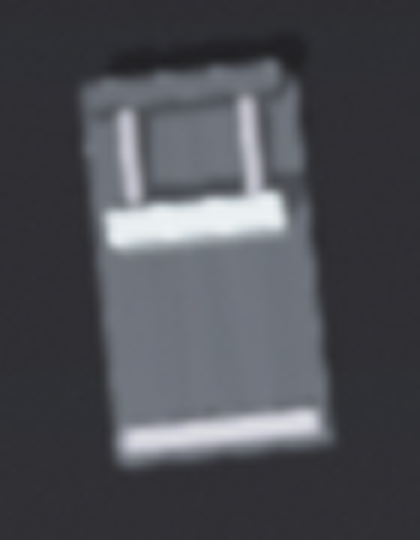

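View pics/s_stand.png

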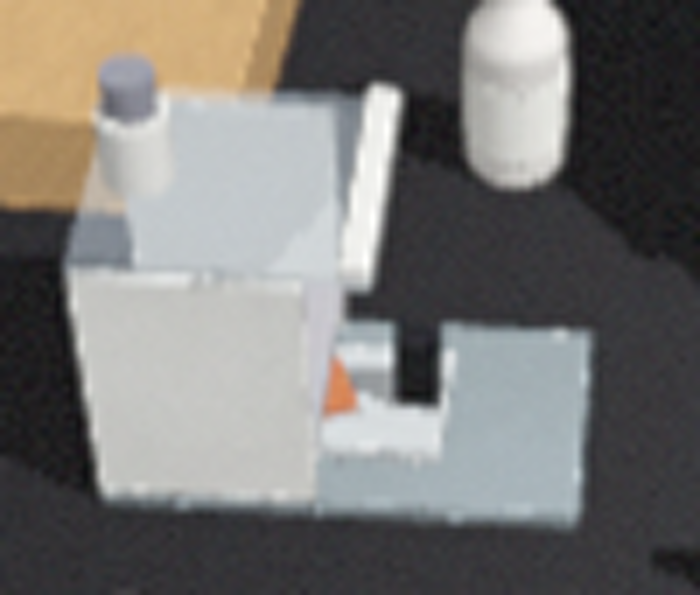

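View pics/s_hold.png

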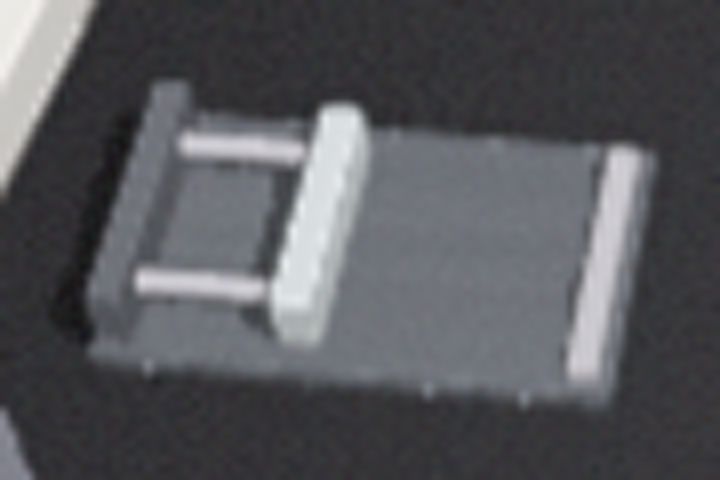

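```bash
cat > h.py <<'E'
import numpy as np,cv2
from scipy.optimize import least_squares
from scipy.spatial.transform import Rotation as R
K={'side':np.array([[378.8089386399036,0,251.55748206457983],[0,378.8089386399036,188.88513746228887],[0,0,1]]),'top':np.array([[431.07880021115267,0,256.9176858670306],[0,431.07880021115267,188.99433919783093],[0,0,1]])}
try:
    V=dict(np.load('views.npz'))
except Exception:
    from bench import manip
    V={n:manip.capture(n)['view'] for n in K}; np.savez('views.npz',**V)
def proj(n,P):
    c=np.c_[np.atleast_2d(P),np.ones(len(np.atleast_2d(P)))]@V[n].T
    p=c[:,:3]@K[n].T; return p[:,:2]/p[:,2:]
def world(pose,P,z0=0):
    x,y,a=pose;P=np.atleast_2d(P)/1000.
    return np.c_[x+np.cos(a)*P[:,0]-np.sin(a)*P[:,1],y+np.sin(a)*P[:,0]+np.cos(a)*P[:,1],P[:,2]+z0]
CR={'ts':('top',280,75,5),'th':('top',170,85,6),'ss':('side',175,105,7),'sh':('side',135,215,8)}
def fit(cl,x0,z0=0):
    obs=[]
    for c,u,v,X in cl:
        n,a,b,f=CR[c]; obs.append((n,a+(u+.5)/f-.5,b+(v+.5)/f-.5,X))
    def res(p): return np.concatenate([proj(n,world(p,X,z0))[0]-[u,v] for n,u,v,X in obs])
    r=least_squares(res,x0,loss='soft_l1'); 
    for o,e in zip(cl,r.fun.reshape(-1,2)): print(o,np.round(e,1))
    return r.x
E
cat > fit1.py <<'E'
from h import *
print('stand');s=fit([('ts',152,546,(-110,62,8)),('ts',373,516,(-110,-62,8)),('ts',118,92,(110,62,150)),('ts',365,57,(110,-62,150)),
 ('ss',592,332,(-110,-62,8)),('ss',580,515,(-110,62,8)),('ss',70,265,(110,62,150)),('ss',102,500,(110,62,4))],[.6,-.2,0]);print(s)
print('holder');h=fit([('th',118,463,(-65,50,8)),('th',332,440,(-65,-50,8)),('th',122,433,(-50,45,14)),('th',318,410,(-50,-45,14)),('th',110,248,(34,40,32.5)),('th',287,228,(34,-40,32.5)),('th',107,210,(48,40,32.5)),('th',282,192,(48,-40,32.5)),
('sh',612,148,(-50,-45,14)),('sh',570,375,(-50,45,14)),('sh',655,152,(-65,-50,8)),('sh',608,400,(-65,50,8)),('sh',365,115,(34,-40,32.5)),('sh',325,300,(34,40,32.5)),('sh',273,290,(48,40,32.5))],[.65,.1,0]);print(h)
print('plate');p=fit([('ts',182,418,(-50,35,8)),('ts',308,408,(-50,-35,8)),('ts',237,405,(-48,7,50)),('ts',266,400,(-48,-7,50)),('ss',440,440,(-50,35,8)),('ss',438,462,(-50,35,0)),('ss',450,350,(-50,-35,8)),('ss',397,322,(-26,-7,50)),('ss',440,322,(-48,-7,50))],[.6,-.2,0],.008);print(p)
np.savez('poses.npz',s=s,h=h,p=p)
c,si=np.cos(s[2]),np.sin(s[2]);d=p[:2]-s[:2];print('plate in stand',c*d[0]+si*d[1],-si*d[0]+c*d[1],p[2]-s[2])
E
python3 fit1.py
```

```text
stand
('ts', 152, 546, (-110, 62, 8)) [-0.2  0.4]
('ts', 373, 516, (-110, -62, 8)) [0.1 0. ]
('ts', 118, 92, (110, 62, 150)) [-0.6 -0.4]
('ts', 365, 57, (110, -62, 150)) [-0.  -0.7]
('ss', 592, 332, (-110, -62, 8)) [0.4 0.1]
('ss', 580, 515, (-110, 62, 8)) [ 0.5 -0.1]
('ss', 70, 265, (110, 62, 150)) [-0.4 -1.4]
('ss', 102, 500, (110, 62, 4)) [ 0.6 -0.2]
[ 0.68528001 -0.18762995  0.14126746]
holder
('th', 118, 463, (-65, 50, 8)) [-0.1  0.3]
('th', 332, 440, (-65, -50, 8)) [-0.1  0.5]
('th', 122, 433, (-50, 45, 14)) [ 0.2 -0.5]
('th', 318, 410, (-50, -45, 14)) [-0.2  0.1]
('th', 110, 248, (34, 40, 32.5)) [ 0. -1.]
('th', 287, 228, (34, -40, 32.5)) [-0.5 -0.6]
('th', 107, 210, (48, 40, 32.5)) [0.  0.3]
('th', 282, 192, (48, -40, 32.5)) [-0.1  0.3]
('sh', 612, 148, (-50, -45, 14)) [ 0.3 -0.1]
('sh', 570, 375, (-50, 45, 14)) [-0.2 -0.7]
('sh', 655, 152, (-65, -50, 8)) [ 0.7 -0.3]
('sh', 608, 400, (-65, 50, 8)) [ 0.5 -0.4]
('sh', 365, 115, (34, -40, 32.5)) [ 0.4 -1. ]
('sh', 325, 300, (34, 40, 32.5)) [-1.5  0.4]
('sh', 273, 290, (48, 40, 32.5)) [-0.2  1.2]
[0.69971895 0.14993765 0.09872244]
plate
('ts', 182, 418, (-50, 35, 8)) [-0.1  0.1]
('ts', 308, 408, (-50, -35, 8)) [ 0.  -0.5]
('ts', 237, 405, (-48, 7, 50)) [ 1.1 -1. ]
('ts', 266, 400, (-48, -7, 50)) [ 0.6 -0.5]
('ss', 440, 440, (-50, 35, 8)) [-0.1  2.2]
('ss', 438, 462, (-50, 35, 0)) [0.3 0.8]
('ss', 450, 350, (-50, -35, 8)) [1.  0.4]
('ss', 397, 322, (-26, -7, 50)) [0.  0.1]
('ss', 440, 322, (-48, -7, 50)) [0.6 0.6]
[ 0.69184512 -0.18789815  0.10039323]
plate in stand 0.0064619476492289345 -0.0011898864534062032 -0.04087423012485804
```

```bash
cat > ov.py <<'E'
from h import *
def box(x0,x1,y0,y1,z0,z1):
    P=np.array([[x,y,z] for x in(x0,x1) for y in(y0,y1) for z in(z0,z1)],float)
    E=[(i,j) for i in range(8) for j in range(i) if bin(i^j).count('1')==1]; return P,E
M={'s':[box(-110,110,-62,62,0,8),box(10,110,56,62,8,138),box(10,110,-62,-56,8,138),box(10,35,-56,56,30,38),box(-20,110,-62,62,137,150)],
'h':[box(-65,110,-50,50,0,8),box(-60,-50,-45,45,8,14),box(34,48,-40,40,8.5,32.5),box(96,110,-50,50,8,34)],
'p':[box(-50,50,-35,35,0,8),box(-48,-26,-7,7,8,50)]}
def draw(img,n,crop,items):
    a,b,w,hh,f=crop
    o=cv2.resize(img[b:b+hh,a:a+w],None,fx=f,fy=f,interpolation=cv2.INTER_CUBIC)
    for k,pose,z0,col in items:
        for P,E in M[k]:
            W=world(pose,P,z0) if len(pose)==3 else (pose[:3,:3]@(P.T/1000)).T+pose[:3,3]
            q=(proj(n,W)-[a,b]+.5)*f-.5
            for i,j in E: cv2.line(o,tuple(int(v*8) for v in q[i]),tuple(int(v*8) for v in q[j]),col,1,cv2.LINE_AA,3)
    return o
E
python3 - <<'E'
from ov import *
z=np.load('poses.npz');t=cv2.imread("pics/top0.png");s=cv2.imread("pics/side0.png")
it=[('s',z['s'],0,(0,255,0)),('p',z['p'],.008,(0,0,255)),('h',z['h'],0,(0,255,255))]
A=draw(t,'top',(280,75,90,120,5),it);B=draw(s,'side',(180,105,90,85,7),it);cv2.imwrite('pics/ov1.png',A);cv2.imwrite('pics/ov2.png',B)
A=draw(t,'top',(175,85,60,90,6),it);B=draw(s,'side',(140,215,85,60,8),it);cv2.imwrite('pics/ov3.png',A);cv2.imwrite('pics/ov4.png',B)
E
```

```text
(no output)
```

View pics/ov1.png

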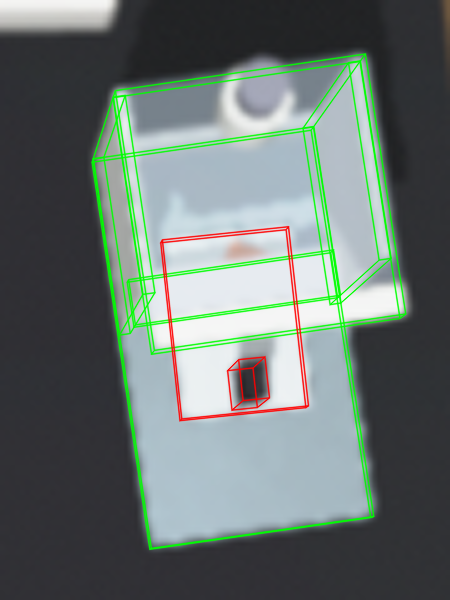

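View pics/ov2.png

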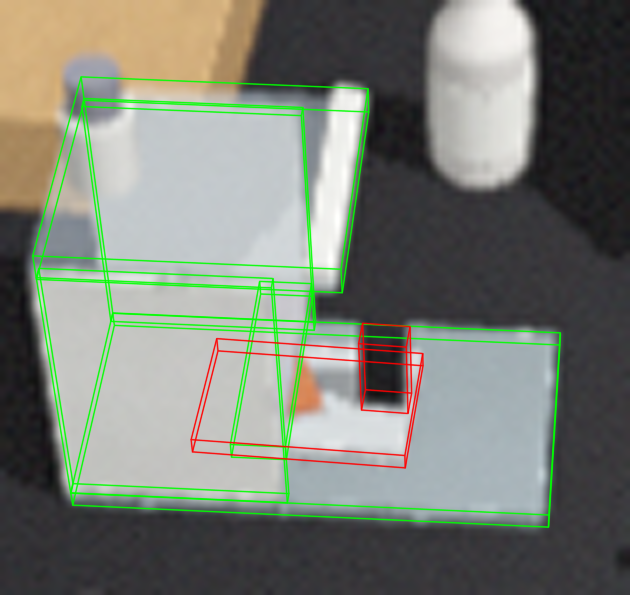

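View pics/ov3.png

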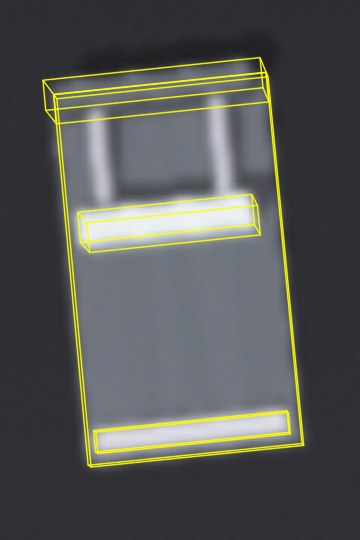

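View pics/ov4.png

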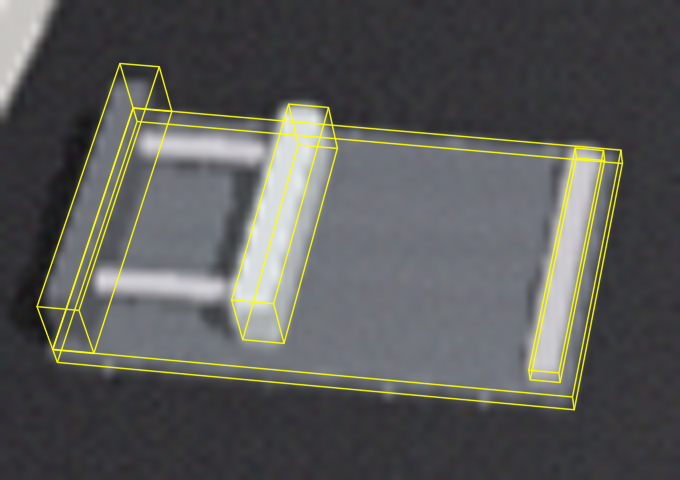

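```bash
cat > pl.py <<'E'
from h import *
from bench import manip
from scipy.spatial.transform import Slerp
def cur():
    s=manip.read_state(); return s,np.array(s['position']),R.from_euler('xyz',s['tool_rot'])
def toolR(yaw,lean_deg,flip):
    l=np.radians(lean_deg);f=np.array([np.cos(yaw),np.sin(yaw),0])
    x=np.sin(l)*f-np.cos(l)*np.array([0,0,1.]);y=np.array([-np.sin(yaw),np.cos(yaw),0])*(-1 if flip else 1)
    return R.from_matrix(np.c_[x,y,np.cross(x,y)])
def rows(tp,tR,grip,N=None,vmax=50,amax=9,nd=1):
    s,p,r=cur(); d=np.linalg.norm(tp-p); a=np.degrees((r.inv()*tR).magnitude())
    N=N or max(1,int(np.ceil(max(d*1000/vmax,a/amax))))
    sl=Slerp([0,1],R.concatenate([r,tR])); out=[]; cp,cr=p,r
    for k in range(1,N+1):
        q=p+(tp-p)*k/N; o=sl([k/N])[0]
        dp=cr.inv().apply(q-cp)*1000; dr=np.degrees((cr.inv()*o).as_rotvec())
        row=[float(v) for v in np.round(np.r_[dp,dr],nd)]+[grip]; out.append(row)
        cp=cp+cr.apply(np.array(row[:3])/1000); cr=cr*R.from_rotvec(np.radians(row[3:6]))
    print('N',N,'dist mm',round(d*1000,1),'ang',round(a,1)); print(out); return out
E
python3 - <<'E'
from pl import *
s,p,r=cur();print(r.as_matrix().round(3))
z=np.load('poses.npz');pp=z['p'];yaw=pp[2]
g=world(pp,(-37,-1,34),.008)[0];print(g)
for fl in(0,1):
  T=toolR(yaw,33,fl);print(fl,np.degrees((r.inv()*T).magnitude()))
E
```

```text
[[-0.     0.348 -0.937]
 [ 0.001 -0.937 -0.348]
 [-1.    -0.001 -0.   ]]
[ 0.65513165 -0.19260143  0.042     ]
0 165.9914952276978
1 36.021601977023984
```

```bash
python3 - <<'E'
from pl import *
rows(np.array([.49,-.207,.38]),toolR(.10,33,1),50)
E
```

```text
N 10 dist mm 481.5 ang 36.0
[[2.4, -28.5, -38.7, 1.4, 3.3, 0.4, 50], [4.5, -29.5, -37.8, 1.4, 3.3, 0.5, 50], [6.3, -30.4, -36.8, 1.5, 3.2, 0.4, 50], [8.2, -31.4, -35.6, 1.4, 3.3, 0.4, 50], [9.9, -32.3, -34.2, 1.4, 3.3, 0.4, 50], [11.6, -33.3, -32.9, 1.4, 3.3, 0.5, 50], [13.2, -34.1, -31.3, 1.5, 3.3, 0.4, 50], [14.7, -35.0, -29.6, 1.4, 3.3, 0.4, 50], [16.1, -35.8, -27.8, 1.4, 3.2, 0.5, 50], [17.3, -36.7, -26.0, 1.4, 3.3, 0.4, 50]]
```

Call:
send_rows:
  moves:
    - [2.4, -28.5, -38.7, 1.4, 3.3, 0.4, 50]
    - [4.5, -29.5, -37.8, 1.4, 3.3, 0.5, 50]
    - [6.3, -30.4, -36.8, 1.5, 3.2, 0.4, 50]
    - [8.2, -31.4, -35.6, 1.4, 3.3, 0.4, 50]
    - [9.9, -32.3, -34.2, 1.4, 3.3, 0.4, 50]
    - [11.6, -33.3, -32.9, 1.4, 3.3, 0.5, 50]
    - [13.2, -34.1, -31.3, 1.5, 3.3, 0.4, 50]
    - [14.7, -35, -29.6, 1.4, 3.3, 0.4, 50]
    - [16.1, -35.8, -27.8, 1.4, 3.2, 0.5, 50]
    - [17.3, -36.7, -26, 1.4, 3.3, 0.4, 50]

```text
time_s: 1.45
position: [0.4972, -0.2005, 0.3807]
tool_rot: [-3.139, 0.979, 0.084]
contact_force: [-0.2, -0.4, -0.8]
width: 0.584
```

```bash
python3 - <<'E'
from pl import *
s,p,r=cur();print(p,s['joint_positions'].round(2),s['width'],s['time_s'])
T=toolR(.10,33,1);g=world(np.load('poses.npz')['p'],(-37,-1,34),.008)[0]
rows(g-T.apply([.155+.08,0,0]),T,50)
E
```

```text
[ 0.49719951 -0.2005153   0.38072118] [ 1.1   0.25 -0.75  2.09 -0.29  0.35 -0.84] 0.5839013802781464 1.45
N 3 dist mm 145.0 ang 1.4
[[44.8, 2.5, 18.0, -0.3, -0.3, -0.2, 50], [44.8, 2.6, 17.8, -0.3, -0.3, -0.1, 50], [45.0, 2.6, 17.6, -0.3, -0.3, -0.2, 50]]
```

Call:
send_rows:
  moves:
    - [44.8, 2.5, 18, -0.3, -0.3, -0.2, 50]
    - [44.8, 2.6, 17.8, -0.3, -0.3, -0.1, 50]
    - [45, 2.6, 17.6, -0.3, -0.3, -0.2, 50]
    - [0, 0, 0, 0, 0, 0, 50]

```text
time_s: 1.95
position: [0.5201, -0.1969, 0.2828]
tool_rot: [-3.095, 0.986, 0.148]
contact_force: [-0.3, 0.2, -0.5]
width: 0.589
```

```bash
python3 - <<'E'
from pl import *
s,p,r=cur();print(p,s['joint_positions'].round(2),s['width'],s['time_s'])
T=toolR(.10,33,1);g=world(np.load('poses.npz')['p'],(-37,-1,34),.008)[0]
rows(g-T.apply([.155,0,0]),T,50,N=4)
for n,c in(('top',(270,75,110,120)),('side',(165,95,115,95))):
    i=manip.capture(n)['pixels'];a,b,w,h=c;cv2.imwrite(f'pics/{n}1.png',cv2.resize(i[b:b+h,a:a+w],None,fx=5,fy=5,interpolation=cv2.INTER_CUBIC))
E
```

```text
[ 0.52012047 -0.19692674  0.28283165] [ 0.76  0.41 -0.41  2.11 -0.77  0.2  -0.32] 0.5886561878681108 1.95
N 4 dist mm 122.1 ang 1.6
[[30.0, 3.1, 4.8, -0.1, -0.1, 0.4, 50], [30.0, 2.9, 4.7, -0.1, -0.1, 0.4, 50], [30.0, 2.7, 4.7, -0.0, -0.2, 0.4, 50], [30.1, 2.5, 4.6, -0.1, -0.1, 0.3, 50]]
```

View pics/top1.png

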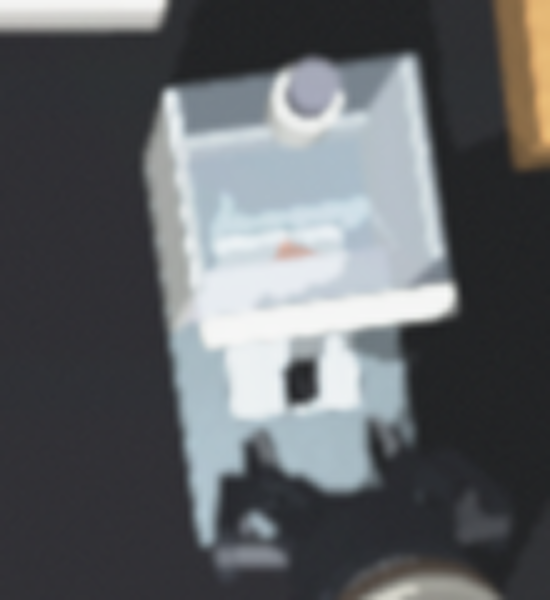

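View pics/side1.png

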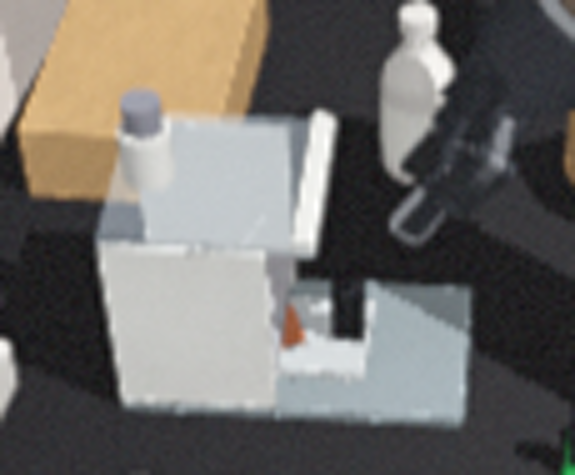

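Call:
send_rows:
  moves:
    - [30, 3.1, 4.8, -0.1, -0.1, 0.4, 50]
    - [20, 2, 3, 0, 0, 0.4, 50]

```text
time_s: 2.3
position: [0.5417, -0.2013, 0.2454]
tool_rot: [-3.127, 0.979, 0.116]
contact_force: [-0.4, 0.4, -0.4]
width: 0.586
```

```bash
python3 - <<'E'
from pl import *
s,p,r=cur();print(p,s['joint_positions'].round(3),s['width'],s['time_s'])
T=toolR(.10,33,1);g=world(np.load('poses.npz')['p'],(-37,-1,34),.008)[0]
rows(g-T.apply([.155,0,0]),T,50,N=4)
E
```

```text
[ 0.54165005 -0.20134365  0.24541726] [ 0.577  0.488 -0.213  2.086 -1.278  0.195  0.167] 0.5862975320632808 2.3
N 4 dist mm 79.1 ang 1.1
[[19.3, 0.8, 4.2, -0.0, -0.2, 0.1, 50], [19.4, 0.8, 4.0, -0.0, -0.3, 0.2, 50], [19.3, 0.8, 4.0, -0.1, -0.2, 0.1, 50], [19.4, 0.7, 3.9, 0.0, -0.2, 0.1, 50]]
```

```bash
cat > kin.py <<'E'
from pl import *
import itertools
S=[([ 1.47819486,0.5018813,-0.42677126,1.55147448,0.22078507,1.13825916,-0.21029395],[0.22623957,-0.60897607,0.40362606],[-1.61372513,1.56882583,1.88371099]),
([1.1,.25,-.75,2.09,-.29,.35,-.84],[.4972,-.2005,.3807],[-3.139,.979,.084]),
([.76,.41,-.41,2.11,-.77,.2,-.32],[.5201,-.1969,.2828],[-3.095,.986,.148]),
([.577,.488,-.213,2.086,-1.278,.195,.167],[.5417,-.2013,.2454],[-3.127,.979,.116])]
def fk(q,sg,L,full=False):
    H,e0,a,e1,b,e2,c,e3=L;z=R.from_rotvec
    q=np.array(q)*sg
    T=R.identity();p=np.array([0,0,H]);
    T=T*z([0,0,q[0]]);p=p+T.apply([e0,0,0]);T=T*z([0,q[1],0])
    p=p+T.apply([e1,0,a]);T=T*z([0,0,q[2]])*z([0,q[3],0]);p=p+T.apply([e2,0,b])
    T=T*z([0,0,q[4]])*z([0,q[5],0]);p=p+T.apply([e3,0,c]);T=T*z([0,0,q[6]])
    return p,T
def tool(T): # tool x along link z
    return T
if __name__=='__main__':
    best=[]
    for s1,s3,s5,s7 in itertools.product([1,-1],repeat=4):
        sg=np.array([s1,1,s3,1,s5,1,s7])
        def rot():
            return [fk(q,sg,[0]*8)[1].inv()*R.from_euler('xyz',e) for q,p,e in S]
        rr=rot();m=R.concatenate(rr).mean();re=max((m.inv()*x).magnitude() for x in rr)
        f=lambda L:np.concatenate([fk(q,sg,L)[0]-p for q,p,e in S]+[.01*(np.array(L)-[.35,0,.4,0,.4,0,.1,0])])
        o=least_squares(f,[.35,0,.4,0,.4,0,.1,0]);best.append((re,np.abs(o.fun[:12]).max(),sg.tolist(),o.x.round(3).tolist(),m.as_matrix().round(2).tolist()))
    best.sort();
    for b in best[:3]:print(b)
E
python3 kin.py
```

```text
(0.007819192296723447, np.float64(0.011491631483220438), [-1, 1, -1, 1, -1, 1, -1], [0.26, 0.02, 0.508, -0.011, 0.43, -0.03, 0.152, -0.008], [[0.0, -1.0, -0.0], [-0.0, 0.0, -1.0], [1.0, 0.0, -0.0]])
(0.4345160928738689, np.float64(0.29130425990036773), [1, 1, 1, 1, 1, 1, 1], [1.422, -0.593, -1.009, 0.289, -0.005, -0.882, 0.769, 0.032], [[-0.1, 0.95, 0.28], [0.01, -0.28, 0.96], [1.0, 0.1, 0.01]])
(0.6790906355825089, np.float64(0.07008006944056866), [-1, 1, 1, 1, -1, 1, 1], [-0.575, 0.016, 0.678, 0.425, -0.013, -0.135, -0.451, 0.198], [[0.27, -0.96, -0.04], [0.4, 0.15, -0.9], [0.88, 0.23, 0.42]])
```

```bash
cat > ik.py <<'E'
from kin import *
sg=np.array([-1,1,-1,1,-1,1,-1]);m=R.from_matrix([[0,-1,0],[0,0,-1],[1,0,0]])
lo=np.array([-2.88,-.31,-1.54,.2,-1.41,.19,-2.57]);hi=np.array([2.88,2.03,1.56,2.42,4.55,2.02,2.57])
def fitL(S):
    w=[1,.2,.2,1]+[1]*(len(S)-4)
    f=lambda L:np.concatenate([wi*(fk(q,sg,L)[0]-p) for wi,(q,p,e) in zip(w,S)]+[.003*(np.array(L)-[.28,0,.42,0,.42,0,.13,0])])
    o=least_squares(f,[.3,0,.42,0,.42,0,.13,0]);return o.x,o.fun
def ik(tp,tR,q0,L,keep=.02):
    def f(q):
        p,T=fk(q,sg,L);return np.r_[(p-tp)*10,((T*m).inv()*tR).as_rotvec()*3,.02*(q-q0)]
    mg=.03;o=least_squares(f,np.clip(q0,lo+mg+.001,hi-mg-.001),bounds=(lo+mg,hi-mg));return o.x,np.abs(o.fun[:6]).max()
E
python3 - <<'E'
from ik import *
s,p,r=cur();S[3]=(s['joint_positions'],s['position'],s['tool_rot'])
L,f=fitL(S);print(L.round(3),(f.reshape(-1)[:12]*1000).round(1))
g=world(np.load('poses.npz')['p'],(-37,-1,34),.008)[0];h=np.load('poses.npz')['h'];gh=world(h,(-37,0,34),.008)[0]
for nm,gg,yw in(('plate',g,.1),('pulled',g-[.07,0.007,-.04],.1),('holder',gh,.0987)):
  for lean in(28,31,33,35):
    T=toolR(yw,lean,1);tp=gg-T.apply([.155,0,0]);res=[]
    rng=np.random.default_rng(0)
    for k in range(25):
        q0=s['joint_positions'] if k==0 else rng.uniform(lo,hi)
        q,e=ik(tp,T,q0,L)
        if e<.01:
            mr=np.minimum(q-lo,hi-q);res.append((np.linalg.norm(q-s['joint_positions']),q.round(2).tolist(),mr.min().round(2)))
    res.sort(key=lambda r:r[0]);print(nm,lean,len(res));[print('   ',x) for x in res[:4]]
E
```

```text
[ 0.222  0.014  0.525  0.011  0.419 -0.03   0.124  0.003] [ 2.7  1.6 -0.1 -5.7 -2.4 -0.2 -1.3 -1.8  0.4  1.5 -0.2  0.1]
plate 28 18
    (np.float64(0.3281654074989167), [0.39, 0.63, -0.02, 2.0, -1.25, 0.22, 0.11], np.float64(0.03))
    (np.float64(0.32875691177177396), [0.39, 0.63, -0.02, 2.0, -1.25, 0.22, 0.1], np.float64(0.03))
    (np.float64(0.330697851355636), [0.39, 0.63, -0.02, 2.0, -1.24, 0.22, 0.09], np.float64(0.03))
    (np.float64(0.5440526545213507), [0.27, 0.64, 0.16, 2.0, -1.38, 0.32, 0.2], np.float64(0.03))
plate 31 9
    (np.float64(4.300114735412699), [1.15, 1.18, -1.37, 2.0, 1.72, 0.84, -2.47], np.float64(0.1))
    (np.float64(4.403017467979183), [1.17, 1.32, -1.51, 2.0, 1.77, 1.02, -2.42], np.float64(0.03))
    (np.float64(4.40330550260261), [1.17, 1.32, -1.51, 2.0, 1.77, 1.02, -2.42], np.float64(0.03))
    (np.float64(6.089243356726732), [-0.3, 0.97, 1.11, 2.01, 4.52, 1.03, 0.31], np.float64(0.03))
plate 33 16
    (np.float64(4.32319754057639), [1.14, 1.11, -1.28, 2.03, 1.76, 0.72, -2.54], np.float64(0.03))
    (np.float64(4.324086865731733), [1.14, 1.11, -1.28, 
[... 3239 characters left out ...]
(np.float64(4.21078469436784), [-0.12, 0.62, -0.19, 2.1, 2.24, 0.24, 2.37], np.float64(0.05))
    (np.float64(4.23904431461704), [-0.16, 0.62, -0.14, 2.1, 2.32, 0.22, 2.28], np.float64(0.03))
    (np.float64(4.240301129048303), [-0.16, 0.62, -0.14, 2.1, 2.32, 0.22, 2.28], np.float64(0.03))
holder 35 11
    (np.float64(4.2180484934846625), [-0.03, 0.64, -0.32, 2.12, 2.25, 0.34, 2.39], np.float64(0.15))
    (np.float64(4.247613455303299), [-0.09, 0.63, -0.23, 2.12, 2.34, 0.3, 2.27], np.float64(0.11))
    (np.float64(4.339970667802271), [-0.2, 0.62, -0.09, 2.12, 2.56, 0.25, 2.03], np.float64(0.06))
    (np.float64(4.471301395139163), [-0.28, 0.62, 0.03, 2.13, 2.8, 0.22, 1.77], np.float64(0.03))
```

```bash
cat > scan.py <<'E'
from ik import *
s,p,r=cur();S[3]=(s['joint_positions'],s['position'],s['tool_rot'])
L,f=fitL(S);np.save('L.npy',L)
z=np.load('poses.npz');g=world(z['p'],(-37,-1,34),.008)[0];gh=world(z['h'],(-37,0,34),.008)[0]
def ax(T,d): return T.apply([d,0,0])
rng=np.random.default_rng(1)
for lean in(33,35,37,40):
  T=toolR(.10,lean,0)
  tg={'pre':g-ax(T,.235),'grasp':g-ax(T,.155),'pulled':g-[.075,.008,0]-ax(T,.155),'lift':g-[.075,.008,-.1]-ax(T,.155),'holdhi':gh+[-.02,0,.1]-ax(T,.155),'hold':gh-ax(T,.155)}
  for n,tp in tg.items():
    res=[]
    for k in range(25):
        q0=np.array([rng.uniform(-.5,1.4),.7,rng.uniform(-1.4,.6),2.1,rng.uniform(1.2,3.5),rng.uniform(.2,1),rng.uniform(-1.5,1.5)])
        q,e=ik(tp,T,q0,L)
        if e<.006: res.append((round(float(np.minimum(q-lo,hi-q).min()),2),q.round(2).tolist()))
    res.sort(key=lambda r:(-r[0],abs(r[1][2])));print(lean,n,tp.round(3),len(res));[print('   ',x) for x in res[:2]]
E
python3 scan.py
```

```text
33 pre [ 0.528 -0.205  0.239] 24
    (0.3, [1.19, 0.82, -1.19, 2.1, 1.52, 0.49, 0.68])
    (0.29, [1.19, 0.81, -1.18, 2.1, 1.52, 0.48, 0.68])
33 grasp [ 0.571 -0.201  0.172] 24
    (0.32, [1.07, 0.95, -1.08, 2.03, 1.75, 0.51, 0.52])
    (0.24, [1.03, 0.9, -1.01, 2.04, 1.75, 0.43, 0.49])
33 pulled [ 0.496 -0.209  0.172] 25
    (0.22, [1.16, 0.85, -1.04, 2.2, 1.93, 0.42, 0.33])
    (0.22, [1.22, 0.96, -1.18, 2.2, 1.87, 0.56, 0.44])
33 lift [ 0.496 -0.209  0.272] 22
    (0.26, [1.27, 0.73, -1.23, 2.14, 1.37, 0.45, 0.8])
    (0.26, [1.27, 0.73, -1.24, 2.14, 1.37, 0.45, 0.8])
33 holdhi [0.559 0.138 0.272] 25
    (0.35, [0.43, 0.64, -1.02, 2.07, 1.56, 0.65, 0.02])
    (0.35, [0.43, 0.65, -1.03, 2.07, 1.56, 0.66, 0.02])
33 hold [0.579 0.138 0.172] 25
    (0.35, [0.48, 1.01, -1.18, 2.07, 1.89, 0.95, -0.11])
    (0.34, [0.33, 0.81, -0.88, 2.08, 1.89, 0.67, -0.24])
35 pre [ 0.521 -0.206  0.235] 22
    (0.19, [1.17, 0.76, -1.11, 2.13, 1.63, 0.38, 0.57])
    (0.07, [1.28, 1.08, -1.47, 2.12, 1.69, 0.81, 0.65])
35 grasp [ 0.567 -0.201  0.169] 25
    (0.26, [1.05, 0.92, -1.03, 2.06, 1.87, 0.45, 0.4
[... 1670 characters left out ...]
0.161] 25
    (0.32, [1.12, 1.01, -1.13, 2.1, 2.09, 0.52, 0.26])
    (0.32, [1.16, 1.09, -1.22, 2.1, 2.04, 0.62, 0.36])
40 pulled [ 0.481 -0.211  0.161] 25
    (0.17, [1.32, 1.15, -1.34, 2.25, 2.08, 0.73, 0.38])
    (0.16, [1.22, 0.93, -1.09, 2.26, 2.3, 0.48, 0.05])
40 lift [ 0.481 -0.211  0.261] 25
    (0.09, [1.27, 0.67, -1.14, 2.21, 1.83, 0.28, 0.36])
    (0.08, [1.27, 0.67, -1.14, 2.21, 1.84, 0.27, 0.36])
40 holdhi [0.544 0.136 0.261] 25
    (0.27, [0.46, 0.69, -1.09, 2.15, 1.86, 0.74, -0.24])
    (0.27, [0.47, 0.69, -1.11, 2.15, 1.86, 0.75, -0.24])
40 hold [0.564 0.136 0.161] 25
    (0.27, [0.4, 0.91, -1.0, 2.15, 2.13, 0.85, -0.4])
    (0.27, [0.45, 0.98, -1.1, 2.15, 2.12, 0.94, -0.33])
```

```bash
cat > jp.py <<'E'
from ik import *
L=np.load('L.npy')
def poses(q): 
    p,T=fk(q,sg,L);return p,T*m
def jrows(ws,grip,maxn=12,vmax=50,amax=9):
    s,p,r=cur();q=np.array(s['joint_positions']);p0,r0=poses(q);print('model err mm',((p0-p)*1000).round(1))
    off=p-p0; path=[];qq=q
    for w in ws:
        w=np.array(w);n=60
        for k in range(1,n+1): path.append(qq+(w-qq)*k/n)
        qq=w
    cp,cr=p,r;out=[];used=0;i=0
    while i<len(path) and len(out)<maxn:
        j=i
        while j+1<len(path):
            pj,rj=poses(path[j+1]);
            if np.linalg.norm(pj+off-cp)*1000>vmax or np.degrees((cr.inv()*rj).magnitude())>amax or np.abs(path[j+1]-(path[i-1] if i else q)).max()>.22:break
            j+=1
        pj,rj=poses(path[j]);row=np.round(np.r_[cr.inv().apply(pj+off-cp)*1000,np.degrees((cr.inv()*rj).as_rotvec())],1)
        out.append([float(v) for v in row]+[grip]);cp=cp+cr.apply(row[:3]/1000);cr=cr*R.from_rotvec(np.radians(row[3:6]));i=j+1
        tip=cp+cr.apply([.173,0,0]);print(len(out),cp.round(3),'tip',tip.round(3),'q',path[j].round(2))
    print('done' if i>=len(path) else 'more',out)
E
python3 - <<'E'
from jp import *
g=world(np.load('poses.npz')['p'],(-37,-1,34),.008)[0]
T=toolR(.1,34,0);q,e=ik(g-T.apply([.235,0,0])+[0,0,.12],T,np.array([1.19,.7,-1.19,2.1,1.55,.48,.66]),L);print(q.round(3),e);np.save('qC.npy',q)
jrows([(.8,.3,-.6,2.0,-.6,.9,.3),(1.1,.4,-1.1,2.0,.6,1.0,.5),q],50,maxn=40)
E
```

```text
[ 1.327  0.774 -1.477  1.993  1.18   0.681  0.976] 0.00012117415944966849
model err mm [ 1.5 -0.2  0.1]
1 [ 0.544 -0.186  0.263] tip [ 0.642 -0.16   0.124] q [ 0.6   0.47 -0.26  2.08 -1.2   0.28  0.18]
2 [ 0.544 -0.172  0.281] tip [ 0.642 -0.13   0.145] q [ 0.63  0.44 -0.3   2.07 -1.12  0.36  0.2 ]
3 [ 0.542 -0.157  0.299] tip [ 0.635 -0.102  0.165] q [ 0.65  0.42 -0.35  2.06 -1.04  0.44  0.21]
4 [ 0.536 -0.142  0.318] tip [ 0.622 -0.072  0.186] q [ 0.68  0.4  -0.4   2.04 -0.95  0.54  0.23]
5 [ 0.527 -0.128  0.337] tip [ 0.604 -0.046  0.205] q [ 0.71  0.37 -0.45  2.03 -0.86  0.63  0.25]
6 [ 0.517 -0.115  0.355] tip [ 0.58  -0.025  0.221] q [ 0.74  0.35 -0.5   2.02 -0.77  0.72  0.27]
7 [ 0.504 -0.103  0.371] tip [ 0.553 -0.009  0.235] q [ 0.77  0.32 -0.55  2.01 -0.68  0.82  0.28]
8 [ 0.491 -0.096  0.384] tip [ 0.524 -0.001  0.243] q [ 0.8   0.3  -0.61  2.   -0.58  0.9   0.3 ]
9 [ 0.484 -0.098  0.378] tip [ 0.508 -0.011  0.23 ] q [ 0.84  0.31 -0.66  2.   -0.46  0.91  0.32]
10 [ 0.478 -0.102  0.373] tip [ 0.493 -0.024  0.219] q [ 0.86  0.32 -0.71  2.   -0.34  0.92  0.34]
11 [ 0.473 -0.1
[... 1669 characters left out ...]
 -1.2, -5.0, 50], [-9.3, -15.0, -9.1, -6.8, -2.2, -4.8, 50], [1.9, -5.6, 7.0, -6.2, -3.9, -2.8, 50], [1.2, -5.3, 6.6, -6.2, -3.9, -2.6, 50], [0.7, -5.0, 6.4, -6.3, -3.9, -2.5, 50], [0.0, -4.7, 6.3, -6.2, -3.9, -2.4, 50], [-0.6, -4.5, 6.3, -6.3, -3.9, -2.3, 50], [-1.6, -4.8, 7.4, -7.2, -4.8, -2.5, 50], [-2.6, -4.7, 7.8, -7.1, -4.9, -2.4, 50], [-3.5, -4.7, 8.1, -6.9, -5.1, -2.3, 50], [-4.5, -4.7, 8.7, -6.7, -5.3, -2.3, 50], [8.6, 1.7, 12.4, -7.8, -3.1, 2.3, 50], [9.2, 0.9, 11.5, -7.4, -3.0, 3.1, 50], [7.4, -1.0, 10.7, -7.3, -3.5, 3.3, 50], [5.4, -2.8, 9.7, -7.0, -4.1, 3.2, 50], [3.1, -4.4, 8.8, -6.8, -4.6, 3.0, 50], [0.7, -5.9, 7.8, -6.5, -5.3, 2.7, 50], [-1.3, -5.6, 5.5, -4.9, -4.4, 1.8, 50]]
```

Call:
send_rows:
  moves:
    - [-40, 0, 0, 0, 0, 0, 50]
    - [-40, 0, 0, 0, 0, 0, 50]
    - [-20, 0, 0, 0, 0, 0, 50]

```text
time_s: 2.68
position: [0.485, -0.2081, 0.3273]
tool_rot: [-3.114, 0.986, 0.126]
contact_force: [-0.3, -1.0, 0.3]
width: 0.584
```

```bash
python3 - <<'E'
from jp import *
print(cur()[0]['joint_positions'].round(2))
jrows([(.8,.3,-.6,2.0,-.6,.9,.3),(1.1,.4,-1.1,2.0,.6,1.0,.5),np.load('qC.npy')],50,maxn=12)
E
```

```text
[ 0.45  0.26  0.02  2.16 -0.98  0.38 -0.14]
model err mm [-5.8 15.1  1.8]
1 [ 0.492 -0.195  0.331] tip [ 0.584 -0.169  0.187] q [ 0.49  0.26 -0.05  2.14 -0.94  0.44 -0.09]
2 [ 0.497 -0.18   0.336] tip [ 0.584 -0.139  0.192] q [ 0.54  0.27 -0.14  2.12 -0.89  0.51 -0.03]
3 [ 0.501 -0.165  0.342] tip [ 0.582 -0.112  0.199] q [ 0.58  0.28 -0.22  2.1  -0.84  0.58  0.03]
4 [ 0.504 -0.151  0.349] tip [ 0.576 -0.086  0.207] q [ 0.63  0.28 -0.3   2.08 -0.79  0.65  0.09]
5 [ 0.504 -0.139  0.357] tip [ 0.568 -0.062  0.216] q [ 0.68  0.29 -0.38  2.06 -0.73  0.72  0.14]
6 [ 0.503 -0.127  0.366] tip [ 0.557 -0.042  0.226] q [ 0.72  0.29 -0.47  2.03 -0.68  0.79  0.2 ]
7 [ 0.501 -0.116  0.376] tip [ 0.544 -0.024  0.236] q [ 0.77  0.3  -0.55  2.01 -0.63  0.86  0.26]
8 [ 0.496 -0.112  0.38 ] tip [ 0.526 -0.019  0.237] q [ 0.82  0.3  -0.62  2.   -0.54  0.9   0.31]
9 [ 0.49  -0.115  0.374] tip [ 0.51  -0.031  0.225] q [ 0.85  0.32 -0.68  2.   -0.42  0.92  0.33]
10 [ 0.484 -0.119  0.37 ] tip [ 0.496 -0.045  0.214] q [ 0.88  0.32 -0.72  2.   -0.3   0.92  0.35]
11 [ 0.479 -0.125  0.366] tip [ 0.484 -0.061  0.206] q [ 0.9   0.34 -0.78  2.   -0.18  0.94  0.37]
12 [ 0.475 -0.131  0.364] tip [ 0.475 -0.079  0.199] q [ 0.94  0.34 -0.82  2.   -0.06  0.94  0.39]
more [[1.5, -12.8, -8.6, -6.5, -0.2, -4.6, 50], [1.0, -13.3, -10.4, -7.4, 0.0, -5.1, 50], [0.2, -11.9, -10.9, -7.4, 0.2, -4.9, 50], [-0.6, -10.7, -11.4, -7.4, 0.2, -4.8, 50], [-1.5, -9.4, -11.8, -7.4, 0.4, -4.7, 50], [-2.5, -8.3, -11.9, -7.5, 0.5, -4.4, 50], [-3.5, -7.5, -12.0, -7.4, 0.5, -4.3, 50], [-1.6, -6.7, -4.0, -7.8, -1.6, -3.9, 50], [1.7, -5.5, 6.9, -6.2, -3.9, -2.8, 50], [1.0, -5.2, 6.5, -6.2, -3.9, -2.6, 50], [0.5, -4.9, 6.3, -6.3, -3.8, -2.5, 50], [-0.2, -4.7, 6.3, -6.2, -4.0, -2.3, 50]]
```

Call:
send_rows:
  moves:
    - [1.5, -12.8, -8.6, -6.5, -0.2, -4.6, 50]
    - [1, -13.3, -10.4, -7.4, 0, -5.1, 50]
    - [0.2, -11.9, -10.9, -7.4, 0.2, -4.9, 50]
    - [-0.6, -10.7, -11.4, -7.4, 0.2, -4.8, 50]
    - [-1.5, -9.4, -11.8, -7.4, 0.4, -4.7, 50]
    - [-2.5, -8.3, -11.9, -7.5, 0.5, -4.4, 50]
    - [-3.5, -7.5, -12, -7.4, 0.5, -4.3, 50]
    - [-1.6, -6.7, -4, -7.8, -1.6, -3.9, 50]

```text
time_s: 3.68
position: [0.4901, -0.1152, 0.3923]
tool_rot: [3.066, 0.998, 1.277]
contact_force: [0.5, 0.3, -0.3]
width: 0.586
```

```bash
python3 - <<'E'
from jp import *
print(cur()[0]['joint_positions'].round(3))
jrows([(1.1,.4,-1.1,2.0,.6,1.0,.5),np.load('qC.npy')],50,maxn=9)
E
```

```text
[ 0.49   0.269 -0.131  1.954 -0.626  1.059  0.497]
model err mm [  3.8 -13.8  -0. ]
1 [ 0.483 -0.115  0.38 ] tip [ 0.495 -0.034  0.227] q [ 0.56  0.28 -0.24  1.96 -0.48  1.05  0.5 ]
2 [ 0.476 -0.116  0.37 ] tip [ 0.476 -0.047  0.212] q [ 0.63  0.3  -0.36  1.96 -0.34  1.04  0.5 ]
3 [ 0.471 -0.119  0.363] tip [ 0.461 -0.062  0.2  ] q [ 0.7   0.32 -0.47  1.97 -0.2   1.04  0.5 ]
4 [ 0.466 -0.123  0.359] tip [ 0.451 -0.08   0.192] q [ 0.77  0.33 -0.58  1.98 -0.05  1.03  0.5 ]
5 [ 0.463 -0.128  0.357] tip [ 0.446 -0.1    0.187] q [ 0.85  0.35 -0.7   1.98  0.09  1.02  0.5 ]
6 [ 0.461 -0.133  0.358] tip [ 0.445 -0.12   0.186] q [ 0.92  0.36 -0.81  1.99  0.23  1.02  0.5 ]
7 [ 0.461 -0.138  0.362] tip [ 0.451 -0.14   0.189] q [ 0.99  0.38 -0.92  1.99  0.38  1.01  0.5 ]
8 [ 0.462 -0.143  0.369] tip [ 0.46  -0.159  0.197] q [ 1.06  0.39 -1.04  2.    0.52  1.    0.5 ]
9 [ 0.467 -0.149  0.37 ] tip [ 0.478 -0.173  0.199] q [ 1.12  0.42 -1.13  2.    0.64  0.98  0.53]
more [[9.3, -7.4, 7.7, -5.6, -4.4, -4.6, 50], [7.4, -6.6, 6.4, -6.0, -4.2, -4.0, 50], [5.3, -5.7, 5.3, -6.3, -4.3, -3.4, 50], [3.2, -4.9, 4.5, -6.5, -4.4, -2.8, 50], [0.9, -4.2, 3.9, -6.7, -4.6, -2.2, 50], [-1.6, -3.6, 3.7, -6.7, -4.8, -1.7, 50], [-4.1, -3.0, 3.8, -6.5, -5.2, -1.0, 50], [-6.8, -2.7, 4.1, -6.5, -5.7, -0.7, 50], [-0.5, -0.1, 8.5, -7.0, -4.5, 1.0, 50]]
```

Call:
send_rows:
  moves:
    - [9.3, -7.4, 7.7, -5.6, -4.4, -4.6, 50]
    - [7.4, -6.6, 6.4, -6, -4.2, -4, 50]
    - [5.3, -5.7, 5.3, -6.3, -4.3, -3.4, 50]
    - [3.2, -4.9, 4.5, -6.5, -4.4, -2.8, 50]
    - [0.9, -4.2, 3.9, -6.7, -4.6, -2.2, 50]
    - [-1.6, -3.6, 3.7, -6.7, -4.8, -1.7, 50]
    - [-4.1, -3, 3.8, -6.5, -5.2, -1, 50]

```text
time_s: 4.55
position: [0.4585, -0.1477, 0.3707]
tool_rot: [-1.334, 1.482, -2.27]
contact_force: [-0.7, -0.4, -0.4]
width: 0.586
```

```bash
cat > refit.py <<'E'
from ik import *
import json,os,kin
base=[(list(map(float,q)),p,e) for q,p,e in [S[0],S[3],([.49,.269,-.131,1.954,-.626,1.059,.497],[.4901,-.1152,.3923],[3.066,.998,1.277])]]
D=json.load(open('S.json')) if os.path.exists('S.json') else base
s,p,r=cur()
new=(list(map(float,s['joint_positions'])),list(map(float,p)),list(map(float,s['tool_rot'])));
if D[-1]!=new and D[-1]!=list(new): D.append(new)
json.dump(D,open('S.json','w'))
# general: offsets vector per link (xyz), regularised
def fkg(q,P):
    P=P.reshape(7,3);z=R.from_rotvec;q=np.array(q)*sg;T=R.identity();p=P[0].copy()
    for i in range(7):
        T=T*(z([0,0,q[i]]) if i%2==0 else z([0,q[i],0]))
        if i<6: p=p+T.apply(P[i+1])
    return p,T
P0=np.zeros((7,3));P0[0,2]=.22;P0[2,2]=.52;P0[4,2]=.42;P0[6,2]=.124
def f(P):return np.concatenate([fkg(q,P)[0]-np.array(p) for q,p,e in D]+[.003*(P-P0.ravel())])
o=least_squares(f,P0.ravel());print(o.x.reshape(7,3).round(3));print((o.fun[:3*len(D)]*1000).round(1));np.save('P.npy',o.x)
E
python3 refit.py; python3 - <<'E'
from pl import *
print(cur()[0]['joint_positions'].round(3))
E
```

```text
[[ 0.009  0.011  0.269]
 [-0.01  -0.007  0.049]
 [-0.008 -0.007  0.529]
 [-0.008 -0.013  0.009]
 [-0.001 -0.013  0.452]
 [ 0.006 -0.     0.032]
 [-0.005 -0.     0.18 ]]
[-0.  0.  0.  0. -0.  0.  0. -0. -0. -0.  0.  0.]
[ 0.337  0.227 -0.127  1.991  0.13   0.971  0.772]
```

```bash
python3 - <<'E'
from jp import *
jrows([(.7,.35,-.6,2.0,1.0,.9,.75),(1.0,.5,-1.0,2.0,1.4,.75,.8)],50,maxn=12)
E
```

```text
model err mm [12.7 24.   9.3]
1 [ 0.462 -0.162  0.362] tip [ 0.45  -0.192  0.192] q [ 0.4   0.25 -0.21  1.99  0.29  0.96  0.77]
2 [ 0.467 -0.176  0.356] tip [ 0.457 -0.223  0.19 ] q [ 0.47  0.27 -0.3   1.99  0.45  0.94  0.76]
3 [ 0.473 -0.189  0.352] tip [ 0.469 -0.251  0.19 ] q [ 0.54  0.29 -0.39  2.    0.61  0.93  0.76]
4 [ 0.481 -0.201  0.349] tip [ 0.485 -0.277  0.194] q [ 0.6   0.32 -0.47  2.    0.77  0.92  0.76]
5 [ 0.49  -0.212  0.349] tip [ 0.505 -0.299  0.2  ] q [ 0.67  0.34 -0.56  2.    0.93  0.91  0.75]
6 [ 0.503 -0.22   0.343] tip [ 0.535 -0.309  0.198] q [ 0.76  0.38 -0.68  2.    1.08  0.87  0.76]
7 [ 0.517 -0.224  0.337] tip [ 0.567 -0.308  0.195] q [ 0.86  0.43 -0.81  2.    1.21  0.82  0.78]
8 [ 0.528 -0.227  0.337] tip [ 0.597 -0.303  0.198] q [ 0.96  0.48 -0.94  2.    1.34  0.77  0.79]
9 [ 0.532 -0.228  0.34 ] tip [ 0.61  -0.3    0.203] q [ 1.    0.5  -1.    2.    1.4   0.75  0.8 ]
done [[9.0, -4.9, 13.3, -6.2, -4.3, -4.3, 50], [8.3, -4.5, 12.9, -6.3, -4.4, -3.8, 50], [7.5, -4.4, 12.7, -6.4, -4.6, -3.2, 50], [6.5, -4.3, 12.4, -6.2, -4.8, -2.8, 50], [5.5, -4.5, 12.1, -6.2, -5.2, -2.3, 50], [9.6, 0.9, 13.1, -6.7, -5.7, 0.3, 50], [9.5, 2.7, 11.8, -6.0, -6.0, 2.4, 50], [4.7, -1.3, 10.1, -5.1, -6.5, 2.4, 50], [0.6, -2.0, 4.5, -2.1, -3.2, 1.0, 50]]
```

Call:
send_rows:
  moves:
    - [9, -4.9, 13.3, -6.2, -4.3, -4.3, 50]
    - [8.3, -4.5, 12.9, -6.3, -4.4, -3.8, 50]
    - [7.5, -4.4, 12.7, -6.4, -4.6, -3.2, 50]
    - [6.5, -4.3, 12.4, -6.2, -4.8, -2.8, 50]
    - [5.5, -4.5, 12.1, -6.2, -5.2, -2.3, 50]
    - [9.6, 0.9, 13.1, -6.7, -5.7, 0.3, 50]
    - [9.5, 2.7, 11.8, -6, -6, 2.4, 50]

```text
time_s: 5.42
position: [0.5214, -0.2325, 0.353]
tool_rot: [-0.955, 0.912, -1.007]
contact_force: [0.3, -0.7, 0.7]
width: 0.586
```

```bash
python3 refit.py; python3 - <<'E'
from pl import *
s,p,r=cur();print(s['joint_positions'].round(3),p)
T=toolR(.1,34,0);g=world(np.load('poses.npz')['p'],(-37,-1,34),.008)[0]
rows(g-T.apply([.235,0,0])+[-.01,0,.10],T,50)
E
```

```text
[[ 0.012  0.012  0.267]
 [-0.006 -0.014  0.047]
 [-0.003 -0.014  0.538]
 [-0.013 -0.006  0.018]
 [ 0.016 -0.006  0.454]
 [ 0.002 -0.     0.034]
 [-0.001 -0.     0.182]]
[ 0.  0. -0. -0.  0. -0.  0. -0.  0. -0.  0. -0.  0.  0.  0.]
[ 0.255  0.291 -0.026  2.06   1.045  0.527  0.889] [ 0.52139609 -0.23250664  0.3529827 ]
N 5 dist mm 32.1 ang 36.1
[[-0.7, 6.0, -2.2, 0.3, -2.7, 6.7, 50], [-0.1, 6.0, -2.2, 0.3, -2.7, 6.6, 50], [0.6, 6.0, -2.2, 0.3, -2.8, 6.7, 50], [1.1, 5.9, -2.3, 0.3, -2.7, 6.7, 50], [1.6, 5.7, -2.4, 0.3, -2.7, 6.7, 50]]
```

Call:
send_rows:
  moves:
    - [-0.7, 6, -2.2, 0.3, -2.7, 6.7, 50]
    - [0, 6, -2.2, 0.3, -2.7, 6.6, 50]
    - [0.6, 6, -2.2, 0.3, -2.8, 6.7, 50]
    - [1.1, 5.9, -2.3, 0.3, -2.7, 6.7, 50]
    - [1.6, 5.7, -2.4, 0.3, -2.7, 6.7, 50]

```text
time_s: 6.05
position: [0.5154, -0.2077, 0.3431]
tool_rot: [-0.058, 0.978, 0.043]
contact_force: [-0.3, 0.2, -2.3]
width: 0.588
```

```bash
python3 refit.py|tail -1; python3 - <<'E'
from pl import *
s,p,r=cur();print(s['joint_positions'].round(3),p)
T=toolR(.1,34,0);g=world(np.load('poses.npz')['p'],(-37,-1,34),.008)[0]
rows(g-T.apply([.235,0,0])+[-.01,0,.03],T,50)
E
```

```text
0.1 -0.  -0.  -0. ]
[ 1.124  0.379 -0.827  2.079  0.112  0.254  1.983] [ 0.51538009 -0.20767643  0.34310341]
N 2 dist mm 76.3 ang 1.9
[[31.4, 2.3, -21.6, 0.3, -0.0, 0.9, 50], [31.4, 1.6, -21.6, 0.3, -0.1, 0.9, 50]]
```

Call:
send_rows:
  moves:
    - [25, 2.3, -17, 0.3, 0, 0.9, 50]
    - [25, 1.6, -17, 0.3, -0.1, 0.9, 50]

```text
time_s: 6.3
position: [0.5122, -0.2109, 0.2997]
tool_rot: [-0.021, 0.986, 0.071]
contact_force: [0.5, 0.0, -1.1]
width: 0.586
```

```bash
python3 refit.py|tail -1; python3 - <<'E'
from pl import *
s,p,r=cur();print(s['joint_positions'].round(3),p)
T=toolR(.1,34,0);g=world(np.load('poses.npz')['p'],(-37,-1,34),.008)[0]
rows(g-T.apply([.235,0,0])+[-.01,0,.00],T,50)
E
```

```text
0.  -0.   0.1 -0.1  0.  -0.1  0.1]
[ 1.143  0.483 -0.852  2.103  0.425  0.194  1.716] [ 0.51215531 -0.21094529  0.29965565]
N 2 dist mm 63.1 ang 1.1
[[26.9, 2.9, -16.2, -0.1, -0.3, 0.5, 50], [26.9, 2.6, -16.3, -0.1, -0.2, 0.4, 50]]
```

Call:
send_rows:
  moves:
    - [20, 2.9, -12, -0.1, -0.3, 0.5, 50]
    - [20, 2.6, -12, -0.1, -0.2, 0.4, 50]

```text
time_s: 6.55
position: [0.5126, -0.2102, 0.2704]
tool_rot: [-0.018, 0.985, 0.078]
contact_force: [-0.4, -0.8, 0.3]
width: 0.584
```

```bash
python3 refit.py|tail -1; python3 - <<'E'
from pl import *
s,p,r=cur();print(s['joint_positions'].round(3),p)
T=toolR(.1,34,0);g=world(np.load('poses.npz')['p'],(-37,-1,34),.008)[0]
rows(g-T.apply([.235,0,0])+[-.01,0,.00],T,50)
E
```

```text
-0.   0.   0.1 -0.1 -0.   0.   0.   0.  -0.2  0.1]
[ 1.193  0.59  -0.929  2.115  0.979  0.199  1.222] [ 0.51259315 -0.21019559  0.27035057]
N 1 dist mm 33.9 ang 0.8
[[29.1, 4.6, -16.7, -0.0, -0.4, 0.7, 50]]
```

Call:
send_rows:
  moves:
    - [15, 2.3, -8.5, 0, -0.2, 0.4, 50]
    - [15, 2.3, -8.5, 0, -0.2, 0.4, 50]
    - [0, 0, 0, 0, 0, 0, 50]

```text
time_s: 6.92
position: [0.5151, -0.2101, 0.2394]
tool_rot: [-0.009, 0.969, 0.086]
contact_force: [-0.2, 0.3, -0.4]
width: 0.586
```

```bash
python3 refit.py|tail -1; python3 - <<'E'
from pl import *
s,p,r=cur();print(s['joint_positions'].round(3),p)
T=toolR(.1,34,0);g=world(np.load('poses.npz')['p'],(-37,-1,34),.008)[0]
rows(g-T.apply([.155,0,0]),T,50,N=5)
E
```

```text
-0.   0.   0.1 -0.1 -0.   0.  -0.  -0.  -0.1  0.   0.  -0.1  0.1]
[ 1.189  0.676 -0.929  2.124  1.422  0.195  0.826] [ 0.5151291  -0.21008803  0.23938249]
N 5 dist mm 87.8 ang 0.7
[[17.5, 0.8, 1.2, -0.0, 0.1, 0.1, 50], [17.5, 0.8, 1.2, -0.1, 0.1, 0.1, 50], [17.5, 0.8, 1.2, 0.0, 0.1, 0.1, 50], [17.5, 0.7, 1.2, -0.0, 0.1, 0.1, 50], [17.5, 0.7, 1.3, -0.0, 0.1, 0.0, 50]]
```

Call:
send_rows:
  moves:
    - [17.5, 0.8, 1.2, 0, 0.1, 0.1, 50]
    - [17.5, 0.8, 1.2, 0, 0.1, 0.1, 50]
    - [17.5, 0.8, 1.2, 0, 0.1, 0.1, 50]

```text
time_s: 7.3
position: [0.5498, -0.209, 0.2042]
tool_rot: [-0.016, 0.965, 0.077]
contact_force: [0.1, 0.1, 0.1]
width: 0.583
```

```bash
python3 refit.py|tail -1; python3 - <<'E'
from pl import *
s,p,r=cur();print(s['joint_positions'].round(3),p,s['contact_force'])
T=toolR(.1,34,0);g=world(np.load('poses.npz')['p'],(-37,-1,34),.008)[0]
rows(g-T.apply([.155,0,0]),T,40,N=3)
for n,c in(('top',(270,75,110,120)),('side',(165,95,115,95))):
    i=manip.capture(n)['pixels'];a,b,w,h=c;cv2.imwrite(f'pics/{n}2.png',cv2.resize(i[b:b+h,a:a+w],None,fx=5,fy=5,interpolation=cv2.INTER_CUBIC))
E
```

```text
-0.1  0.1]
[ 1.092  0.771 -0.866  2.061  1.701  0.222  0.567] [ 0.54984201 -0.20903332  0.20418079] [0.13292675 0.11885613 0.11996771]
N 3 dist mm 39.5 ang 1.1
[[12.9, 2.1, -1.0, -0.1, 0.2, 0.3, 40], [13.0, 2.1, -0.9, -0.0, 0.3, 0.2, 40], [13.0, 2.0, -0.9, -0.1, 0.2, 0.3, 40]]
```

View pics/top2.png

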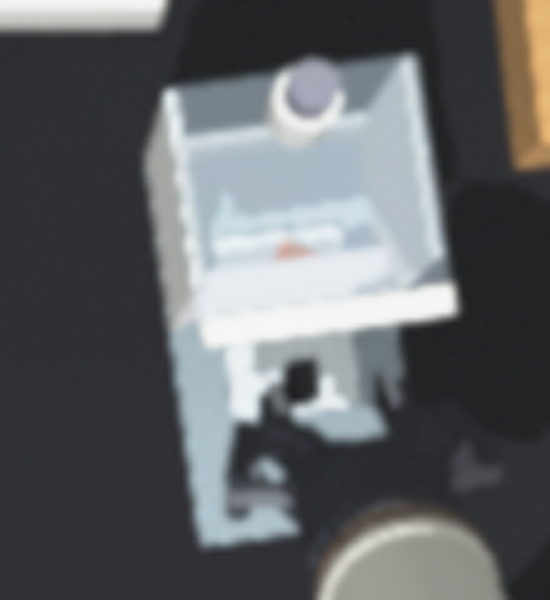

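View pics/side2.png

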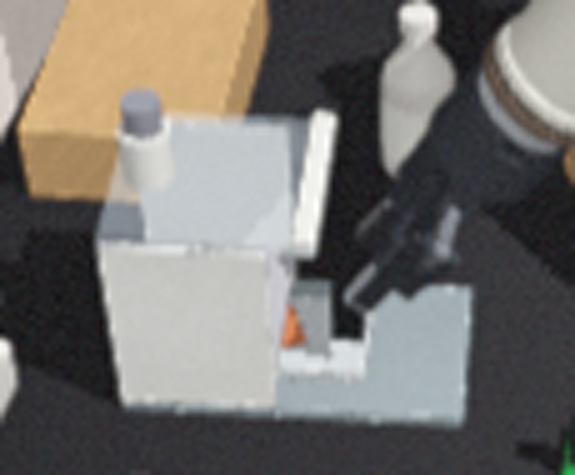

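```bash
python3 - <<'E'
from pl import *
s,p,r=cur()
pts=[p+r.apply([d,y,0]) for d in(.155,.165,.173) for y in(-.03,0,.03)]+[world(np.load('poses.npz')['p'],(-37,-1,50),.008)[0]]
i=manip.capture('top')['pixels'];a,b=270,75;o=cv2.resize(i[b:b+120,a:a+110],None,fx=7,fy=7,interpolation=cv2.INTER_CUBIC)[150:]
q=(proj('top',np.array(pts))-[a,b]+.5)*7-.5-[0,150]
print(q.round())
for u in q: cv2.circle(o,tuple(int(v) for v in u),3,(0,0,255),-1)
cv2.imwrite('pics/t3.png',o)
i=manip.capture('side')['pixels'];a,b=215,115;o=cv2.resize(i[b:b+80,a:a+80],None,fx=7,fy=7,interpolation=cv2.INTER_CUBIC)
q=(proj('side',np.array(pts))-[a,b]+.5)*7-.5
for u in q: cv2.circle(o,tuple(int(v) for v in u),3,(0,0,255),-1)
cv2.imwrite('pics/s3.png',o)
E
```

```text
[[540. 412.]
 [459. 419.]
 [379. 427.]
 [534. 400.]
 [454. 407.]
 [375. 415.]
 [530. 390.]
 [451. 397.]
 [371. 405.]
 [428. 380.]]
```

View pics/t3.png

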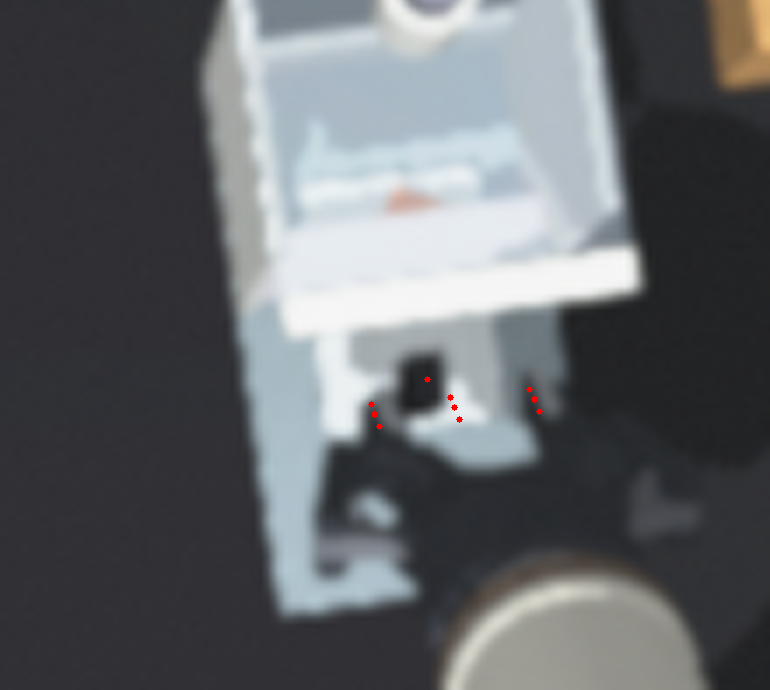

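View pics/s3.png

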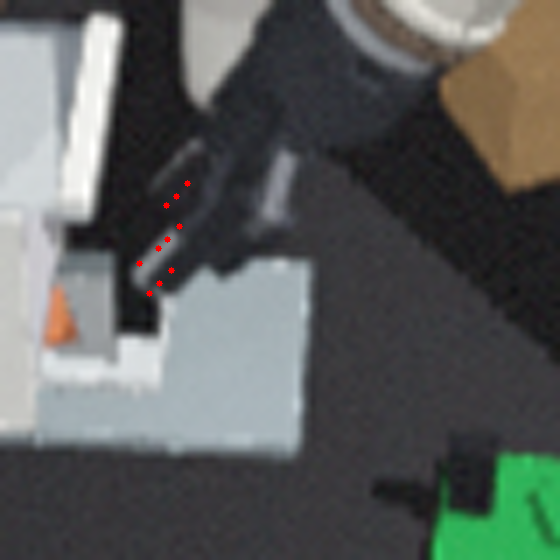

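Call:
send_rows:
  moves:
    - [4, 5, 0, 0, 0.2, 0.3, 50]
    - [6, 5, -1, 0, 0.3, 0.3, 50]
    - [12, 0, -1, 0, 0.2, 0.3, 50]
    - [0, 0, 0, 0, 0, 0, 50]

```text
time_s: 8.0
position: [0.5591, -0.1975, 0.1849]
tool_rot: [0.008, 0.978, 0.106]
contact_force: [-0.7, -0.2, 0.1]
width: 0.58
```

```bash
cat > look.py <<'E'
import sys
from pl import *
tag=sys.argv[1];ct=eval(sys.argv[2]);cs=eval(sys.argv[3])
s,p,r=cur();print(s['joint_positions'].round(3),p.round(4),s['tool_rot'].round(3),s['contact_force'].round(1),round(s['width'],3),s['time_s'])
for n,c in(('top',ct),('side',cs)):
    i=manip.capture(n)['pixels'];a,b,w,h=c;f=min(780//w,580//h)
    cv2.imwrite(f'pics/{n}{tag}_raw.png',i);cv2.imwrite(f'pics/{n}{tag}.png',cv2.resize(i[b:b+h,a:a+w],None,fx=f,fy=f,interpolation=cv2.INTER_CUBIC));print(n,c,f)
E
python3 look.py 4 "(290,120,80,70)" "(215,115,80,80)"
python3 - <<'E'
from pl import *
T=toolR(.1,34,0);g=world(np.load('poses.npz')['p'],(-37,-1,34),.008)[0]
rows(g-T.apply([.155,0,0]),T,50,N=1)
E
```

```text
[ 1.065  0.825 -0.869  2.045  1.749  0.252  0.528] [ 0.5591 -0.1975  0.1849] [0.008 0.978 0.106] [-0.7 -0.2  0.1] 0.58 8.0
top (290, 120, 80, 70) 8
side (215, 115, 80, 80) 7
N 1 dist mm 18.4 ang 0.3
[[17.7, -4.9, -0.6, -0.2, 0.0, -0.2, 50]]
```

View pics/top4.png

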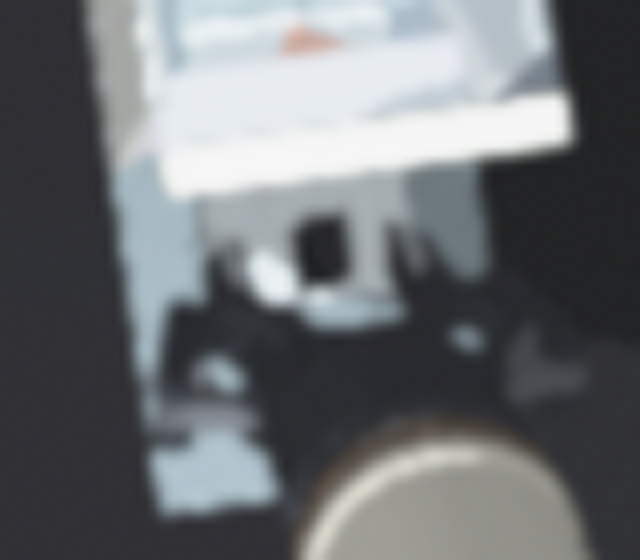

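View pics/side4.png

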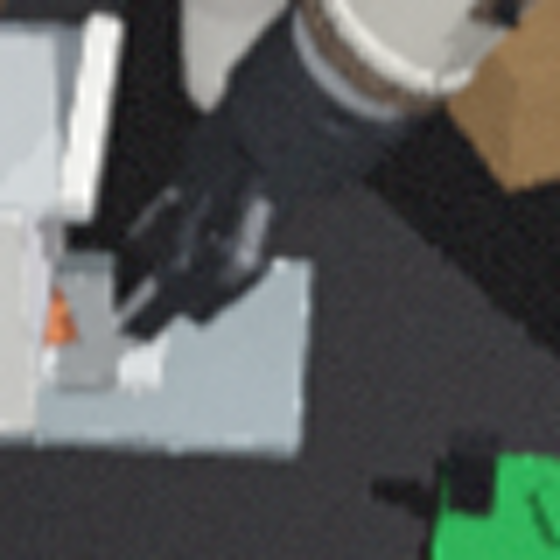

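Call:
send_rows:
  moves:
    - [9, -0.5, -0.5, 0, 0, 0, 50]
    - [8, 0, 0, 0, 0, 0, 40]
    - [1, 0, 0, 0, 0, 0, 30]
    - [0, 0, 0, 0, 0, 0, 25]

```text
time_s: 8.6
position: [0.5694, -0.1971, 0.1691]
tool_rot: [0.008, 0.977, 0.105]
contact_force: [-0.1, -0.2, -0.2]
width: 0.294
```

```bash
python3 look.py 5 "(290,120,80,70)" "(215,115,80,80)"
python3 - <<'E'
from pl import *
s,p,r=cur();T=toolR(.1,34,0);g=world(np.load('poses.npz')['p'],(-37,-1,34),.008)[0]
print(p+r.apply([.155,0,0]),g)
rows(g-T.apply([.155,0,0]),T,50,N=1)
E
```

```text
[ 1.055  0.877 -0.874  2.022  1.815  0.281  0.487] [ 0.5694 -0.1971  0.1691] [0.008 0.977 0.105] [-0.1 -0.2 -0.2] 0.294 8.6
top (290, 120, 80, 70) 8
side (215, 115, 80, 80) 7
[ 0.65559416 -0.18801378  0.04079151] [ 0.65513165 -0.19260143  0.042     ]
N 1 dist mm 4.4 ang 0.2
[[-1.5, -4.1, -0.0, -0.2, 0.0, -0.2, 50]]
```

View pics/top5.png

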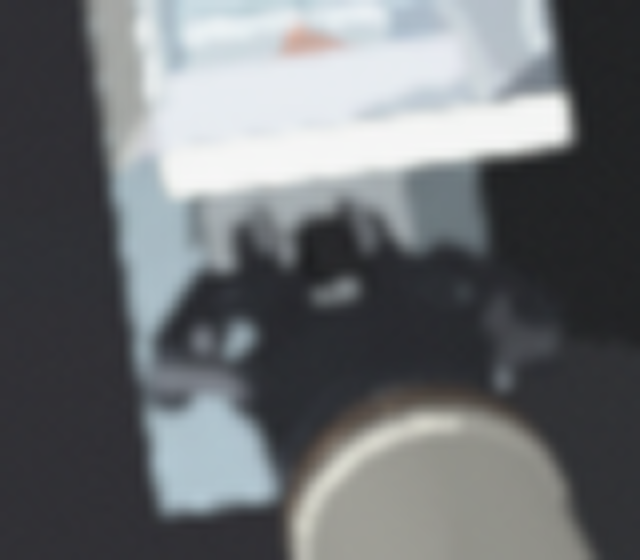

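View pics/side5.png

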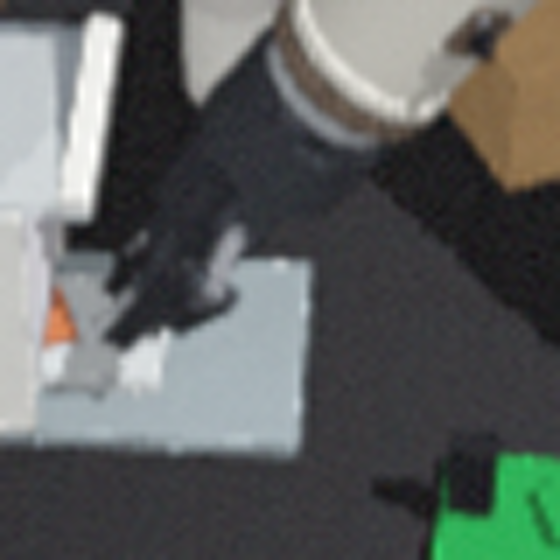

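Call:
send_rows:
  moves:
    - [0, -3, 0, 0, 0, 0, 22]
    - [0, 0, 0, 0, 0, 0, 10]
    - [0, 0, 0, 0, 0, 0, 5]
    - [0, 0, 0, 0, 0, 0, 5]

```text
time_s: 9.2
position: [0.5695, -0.2005, 0.1697]
tool_rot: [0.006, 0.977, 0.104]
contact_force: [1.2, -0.3, -0.4]
width: 0.154
```

```bash
python3 look.py 6 "(290,120,80,70)" "(215,115,80,80)"
python3 - <<'E'
from pl import *
s,p,r=cur()
print(p+r.apply([.155,0,0]),r.as_matrix()[:,:].round(3))
E
```

```text
[ 1.057  0.874 -0.87   2.019  1.803  0.275  0.502] [ 0.5695 -0.2005  0.1697] [0.006 0.977 0.104] [ 1.2 -0.3 -0.4] 0.154 9.2
top (290, 120, 80, 70) 8
side (215, 115, 80, 80) 7
[ 0.65579137 -0.19155934  0.0411797 ] [[ 0.557 -0.099  0.825]
 [ 0.058  0.995  0.08 ]
 [-0.829  0.003  0.56 ]]
```

View pics/top6.png

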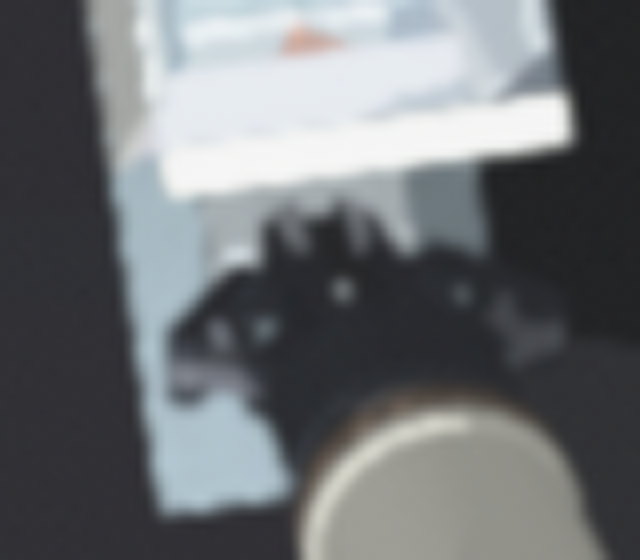

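View pics/side6.png

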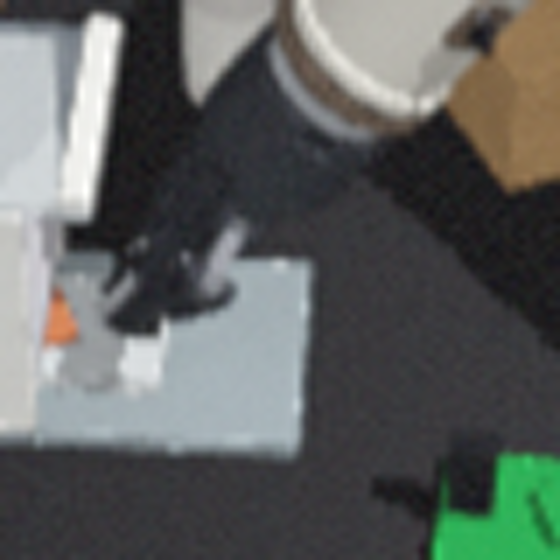

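Call:
send_rows:
  moves:
    - [-3.6, 0, -3.8, 0, 0, 0, 5]
    - [-8.4, 0, -12.4, 0, 0, 0, 5]
    - [-8.4, 0, -12.4, 0, 0, 0, 5]

```text
time_s: 9.68
position: [0.5331, -0.2036, 0.17]
tool_rot: [0.006, 0.978, 0.104]
contact_force: [0.3, -1.1, -2.2]
width: 0.152
```

```bash
python3 look.py 7 "(280,100,95,110)" "(200,115,95,80)"
```

```text
[ 1.139  0.868 -0.911  2.092  1.898  0.287  0.439] [ 0.5331 -0.2036  0.17  ] [0.006 0.978 0.104] [ 0.3 -1.1 -2.2] 0.152 9.675
top (280, 100, 95, 110) 5
side (200, 115, 95, 80) 7
```

View pics/side7.png

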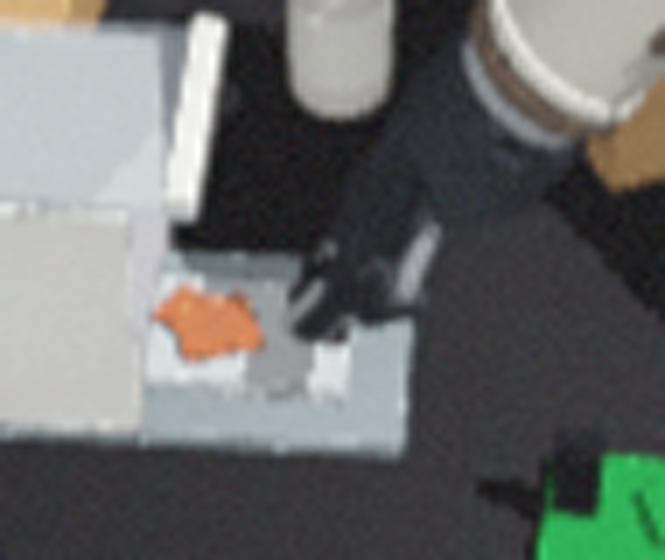

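Call:
send_rows:
  moves:
    - [-9, 0, -13, 0, 0, 0, 5]
    - [-9, 0, -13, 0, 0, 0, 5]
    - [-9, 0, -13, 0, 0, 0, 5]
    - [-9, 0, -13, 0, 0, 0, 5]
    - [0, 0, 0, 0, 0, 0, 5]

```text
time_s: 10.4
position: [0.4686, -0.2107, 0.1704]
tool_rot: [0.007, 0.98, 0.102]
contact_force: [-0.1, 0.2, -1.9]
width: 0.157
```

```bash
python3 look.py 8 "(280,100,95,110)" "(200,115,95,80)"
```

```text
[ 1.294  0.863 -0.979  2.214  2.027  0.305  0.378] [ 0.4686 -0.2107  0.1704] [0.007 0.98  0.102] [-0.1  0.2 -1.9] 0.157 10.4
top (280, 100, 95, 110) 5
side (200, 115, 95, 80) 7
```

View pics/side8.png

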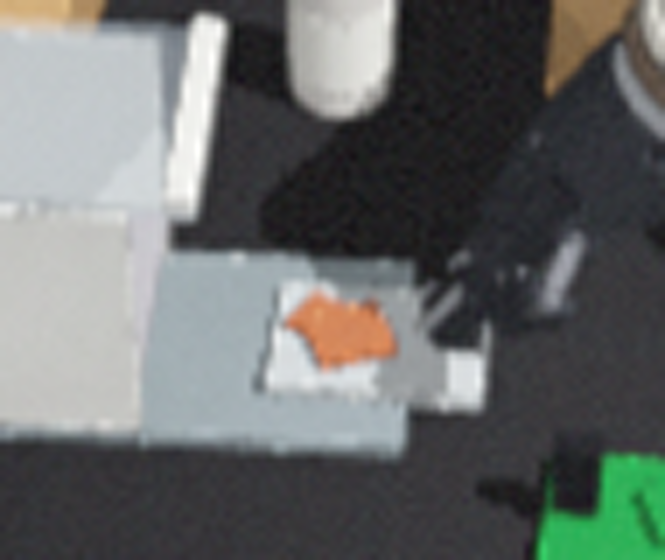

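View pics/top8.png

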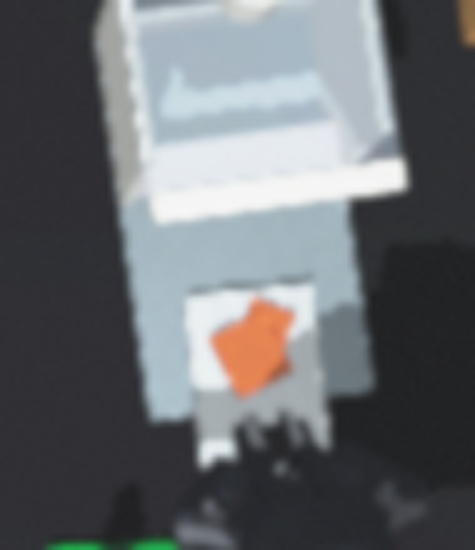

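```bash
python3 - <<'E'
from h import *
import h
from pl import cur
h.CR.update({'t8':('top',280,100,5),'s8':('side',200,115,7)})
p=fit([('t8',187,297,(50,35,8)),('t8',314,281,(50,-35,8)),('t8',200,467,(-50,35,8)),('t8',330,448,(-50,-35,8)),
('s8',283,284,(50,-35,8)),('s8',264,386,(50,35,8)),('s8',489,328,(-50,-35,8)),('s8',486,402,(-50,35,8)),('s8',484,413,(-50,35,0))],[.59,-.2,.1],.0085);print(p)
s,pp,r=cur();print('grip cam',world(p,(-37,0,34),.0085)[0],'robot',pp+r.apply([.155,0,0]))
y=r.apply([0,1,0]);print('tool yaw',np.arctan2(-y[0],y[1]))
from ov import *
for n,c in(('top',(280,100,95,110,5)),('side',(200,115,95,80,7))):
    cv2.imwrite(f'pics/ov8{n}.png',draw(cv2.imread(f'pics/{n}8_raw.png'),n,c,[('p',p,.0085,(0,0,255))]))
E
```

```text
('t8', 187, 297, (50, 35, 8)) [-0.7 -0.8]
('t8', 314, 281, (50, -35, 8)) [-0.8 -0.1]
('t8', 200, 467, (-50, 35, 8)) [0.3 1.3]
('t8', 330, 448, (-50, -35, 8)) [-0.2  2.7]
('s8', 283, 284, (50, -35, 8)) [ 0.  -0.5]
('s8', 264, 386, (50, 35, 8)) [ 0.  -0.5]
('s8', 489, 328, (-50, -35, 8)) [ 0.3 -4.4]
('s8', 486, 402, (-50, 35, 8)) [-0.9 -0.3]
('s8', 484, 413, (-50, 35, 0)) [-0.7 -0.1]
[ 0.59238676 -0.1986114   0.09316853]
grip cam [ 0.55554723 -0.20205365  0.0425    ] robot [ 0.55581464 -0.20193031  0.04219024]
tool yaw 0.09653117151879699
```

View pics/ov8top.png

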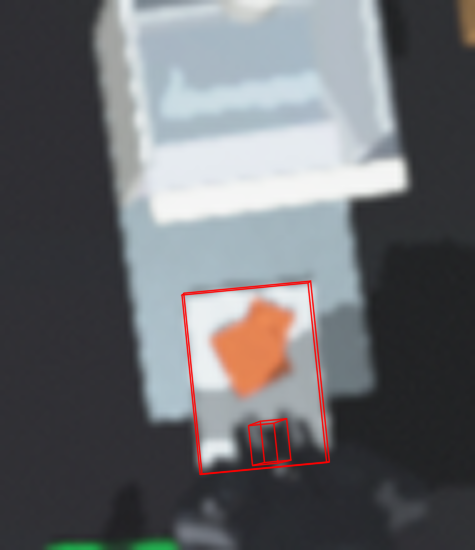

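View pics/ov8side.png

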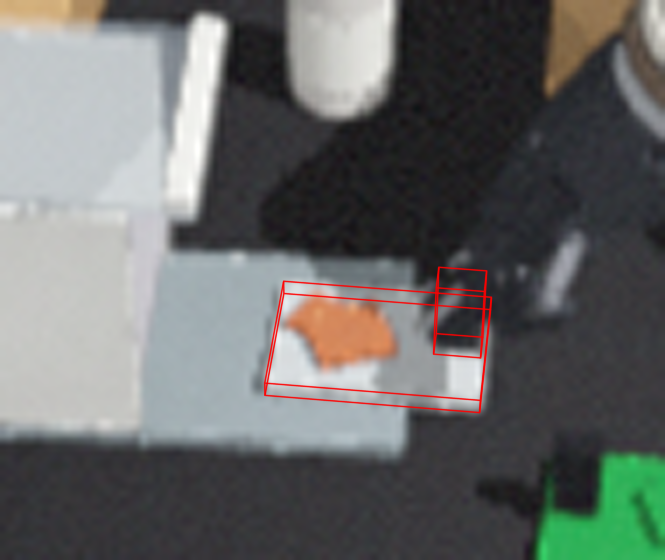

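Call:
send_rows:
  moves:
    - [-18, 0, 12, 0, 0, 0, 5]
    - [-28, 0, 19, 0, 0, 0, 5]
    - [-28, 0, 19, 0, 0, 0, 5]
    - [-20, 0, 13, 0, 0, 0, 5]
    - [0, 0, 0, 0, 0, 0, 5]

```text
time_s: 11.12
position: [0.4734, -0.2106, 0.2729]
tool_rot: [0.002, 0.98, 0.099]
contact_force: [0.4, -1.2, -2.5]
width: 0.154
```

```bash
cat > goto.py <<'E'
# helper: target plate pose in holder frame -> TCP
from pl import *
hz=np.load('poses.npz')['h']
def tcp(px,py,pz,lean,dyaw=0,h=hz):
    T=toolR(h[2]+dyaw,lean,0); g=world(h,(px*1000-37,py*1000,33.7+pz*1000),0)[0]
    return g-T.apply([.155,0,0]),T
E
python3 - <<'E'
from goto import *
s,p,r=cur();print(s['joint_positions'].round(3),p,s['tool_rot'],s['contact_force'],s['width'])
tp,T=tcp(-.06,0,.10,34);print(tp)
rows(tp,T,5,vmax=40)
E
```

```text
[ 1.41   0.661 -1.146  2.187  1.214  0.281  1.061] [ 0.47336098 -0.21061078  0.27292629] [0.00174356 0.97959116 0.09907876] [ 0.43541545 -1.18856993 -2.46581161] 0.15425113978162494
[0.51693838 0.13183426 0.26220082]
N 9 dist mm 345.4 ang 0.2
[[5.8, 37.4, 6.4, -0.0, -0.0, -0.0, 5], [5.7, 37.4, 6.4, -0.0, -0.0, -0.0, 5], [5.8, 37.4, 6.4, -0.0, -0.0, -0.0, 5], [5.8, 37.4, 6.4, -0.0, -0.1, -0.0, 5], [5.8, 37.4, 6.4, -0.0, 0.0, -0.0, 5], [5.8, 37.4, 6.4, -0.1, 0.0, -0.0, 5], [5.7, 37.4, 6.4, 0.0, 0.0, -0.0, 5], [5.8, 37.3, 6.5, 0.0, -0.0, -0.0, 5], [5.8, 37.4, 6.4, 0.0, -0.0, -0.0, 5]]
```

Call:
send_rows:
  moves:
    - [3, 20, 4, 0, 0, 0, 5]
    - [4, 28, 5, 0, 0, 0, 5]
    - [4, 28, 5, 0, 0, 0, 5]
    - [4, 28, 5, 0, 0, 0, 5]

```text
time_s: 11.62
position: [0.4878, -0.1047, 0.2681]
tool_rot: [0.01, 0.981, 0.099]
contact_force: [-0.1, -0.1, -3.1]
width: 0.157
```

```bash
python3 - <<'E'
from goto import *
s,p,r=cur();print(s['joint_positions'].round(3),p,s['tool_rot'],s['contact_force'],s['width'])
tp,T=tcp(-.06,0,.10,34)
rows(tp,T,5,vmax=36)
E
```

```text
[ 1.086  0.53  -1.009  2.257  1.599  0.236  0.408] [ 0.48778304 -0.10467182  0.26809386] [0.00963365 0.98106285 0.09858921] [-0.09643861 -0.14236999 -3.09660169] 0.1565936316820862
N 7 dist mm 238.4 ang 0.6
[[4.9, 33.3, 5.4, -0.1, -0.0, 0.0, 5], [4.8, 33.2, 5.5, -0.1, -0.1, 0.0, 5], [4.9, 33.3, 5.5, -0.0, 0.0, 0.0, 5], [4.8, 33.2, 5.6, -0.1, -0.0, 0.0, 5], [4.9, 33.3, 5.5, -0.1, -0.1, 0.0, 5], [4.9, 33.2, 5.7, -0.1, 0.0, 0.0, 5], [4.8, 33.2, 5.7, -0.1, -0.0, 0.0, 5]]
```

Call:
send_rows:
  moves:
    - [5, 33, 5.5, 0, 0, 0, 5]
    - [5, 33, 5.5, -0.1, 0, 0, 5]
    - [5, 33, 5.5, 0, 0, 0, 5]
    - [5, 33, 5.5, -0.1, 0, 0, 5]

```text
time_s: 12.12
position: [0.5048, 0.0351, 0.2611]
tool_rot: [0.012, 0.982, 0.106]
contact_force: [-0.2, -0.5, -2.8]
width: 0.154
```

```bash
python3 - <<'E'
from goto import *
s,p,r=cur();print(s['joint_positions'].round(3),p,s['tool_rot'],s['contact_force'],s['width'])
tp,T=tcp(-.06,0,.10,34)
rows(tp,T,5,vmax=36)
E
```

```text
[ 0.795  0.61  -1.096  2.256  1.756  0.505  0.011] [0.50479344 0.03512646 0.26113766] [0.01246533 0.98233607 0.10638678] [-0.21467114 -0.49965065 -2.7510206 ] 0.15384119950167743
N 3 dist mm 97.5 ang 0.5
[[3.8, 31.7, 6.0, -0.1, -0.1, -0.1, 5], [3.8, 31.7, 6.0, -0.1, -0.1, -0.1, 5], [3.8, 31.7, 6.1, -0.1, -0.1, -0.0, 5]]
```

Call:
send_rows:
  moves:
    - [4, 32, 6, -0.1, -0.1, -0.1, 5]
    - [4, 32, 6, -0.1, -0.1, -0.1, 5]
    - [4, 26, 5, -0.1, -0.1, 0, 5]
    - [0, 0, 0, 0, 0, 0, 5]

```text
time_s: 12.62
position: [0.5161, 0.1356, 0.2574]
tool_rot: [0.018, 0.979, 0.122]
contact_force: [0.6, -0.6, -2.3]
width: 0.152
```

```bash
python3 look.py 9 "(165,75,90,120)" "(125,190,130,95)"; python3 - <<'E'
from goto import *
s,p,r=cur();tp,T=tcp(-.06,0,.10,34)
print(p-tp,np.degrees((r.inv()*T).as_rotvec()))
E
```

```text
[ 0.555  0.683 -1.108  2.194  1.744  0.673 -0.113] [0.5161 0.1356 0.2574] [0.018 0.979 0.122] [ 0.6 -0.6 -2.3] 0.152 12.625
top (165, 75, 90, 120) 4
side (125, 190, 130, 95) 6
[-0.00091886  0.00091096 -0.00525508] [-0.01434621 -0.14908805 -0.48880756]
```

View pics/top9.png

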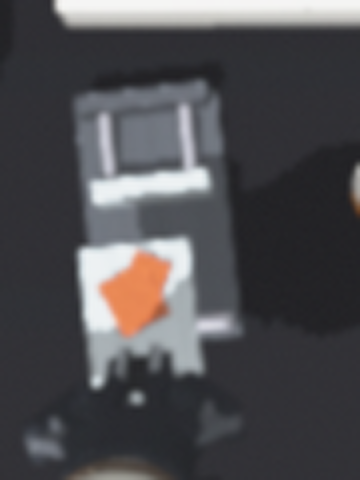

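View pics/side9.png

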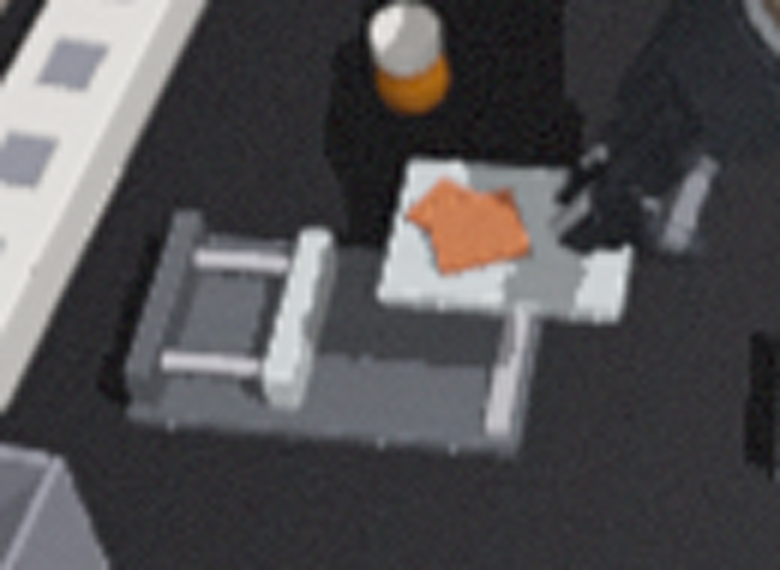

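```bash
python3 - <<'E'
from goto import *
tp,T=tcp(-.028,0,.06,34);rows(tp,T,5,vmax=20)
E
```

```text
N 3 dist mm 47.8 ang 0.5
[[15.7, -0.5, 2.6, -0.0, -0.0, -0.2, 5], [15.7, -0.4, 2.7, -0.0, -0.1, -0.1, 5], [15.7, -0.4, 2.6, -0.0, -0.0, -0.2, 5]]
```

Call:
send_rows:
  moves:
    - [15.5, -0.5, 2.6, 0, 0, -0.2, 5]
    - [15.5, -0.5, 2.6, 0, -0.1, -0.2, 5]
    - [15.5, -0.5, 2.6, 0, 0, -0.2, 5]
    - [0, 0, 0, 0, 0, 0, 5]

```text
time_s: 13.22
position: [0.5516, 0.1305, 0.2183]
tool_rot: [-0.007, 0.98, 0.084]
contact_force: [0.5, 0.0, -1.7]
width: 0.158
```

```bash
python3 - <<'E'
from goto import *
s,p,r=cur();print(s['joint_positions'].round(3),s['contact_force'])
tp,T=tcp(-.028,0,.06,34);print((p-tp)*1000)
tp,T=tcp(-.028,0,.021,34);rows(tp,T,5,vmax=14)
E
```

```text
[ 0.499  0.794 -1.028  2.127  1.845  0.711 -0.14 ] [ 0.45803687  0.03711708 -1.65687038]
[ 2.8007884  -4.4592653  -3.94951355]
N 3 dist mm 35.4 ang 0.6
[[9.3, 1.6, -7.2, -0.1, -0.0, 0.2, 5], [9.2, 1.6, -7.1, -0.1, -0.1, 0.1, 5], [9.3, 1.6, -7.2, -0.1, -0.0, 0.2, 5]]
```

Call:
send_rows:
  moves:
    - [9, 1.6, -7, -0.1, 0, 0.2, 5]
    - [8, 1.6, -6, -0.1, 0, 0.1, 5]
    - [0, 0, 0, 0, 0, 0, 5]

```text
time_s: 13.6
position: [0.5501, 0.1335, 0.1959]
tool_rot: [-0.001, 0.98, 0.094]
contact_force: [-0.5, 0.8, -1.6]
width: 0.156
```

```bash
python3 look.py 10 "(165,75,90,120)" "(125,190,130,95)"; python3 - <<'E'
from goto import *
s,p,r=cur();print(s['contact_force'])
tp,T=tcp(-.028,0,.021,34);print((p-tp)*1000);rows(tp,T,5,vmax=14)
g=p+r.apply([.155,0,0]);y=r.apply([0,1,0]);yaw=np.arctan2(-y[0],y[1])
print('plate est: yaw',yaw,'underside',g[2]-.0335, 'centre',(g[:2]+.037*np.array([np.cos(yaw),np.sin(yaw)])))
E
```

```text
[ 0.48   0.843 -1.007  2.131  1.92   0.728 -0.193] [0.5501 0.1335 0.1959] [-0.001  0.98   0.094] [-0.5  0.8 -1.6] 0.156 13.6
top (165, 75, 90, 120) 4
side (125, 190, 130, 95) 6
[-0.20991444 -0.17444995 -1.56888001]
[ 1.69679252 -1.37830189 13.53779545]
N 1 dist mm 13.7 ang 0.2
[[10.4, 1.5, -8.8, -0.1, -0.1, 0.1, 5]]
plate est: yaw 0.09538709349636798 underside 0.034610199538944064 centre [0.67341401 0.14525979]
```

View pics/top10.png

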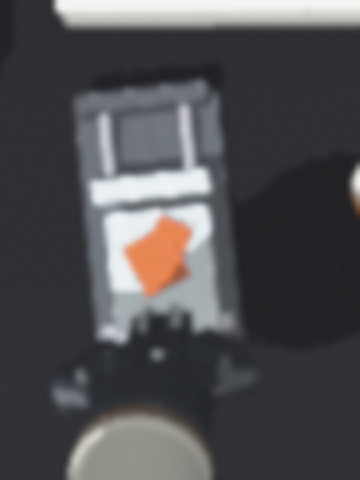

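View pics/side10.png

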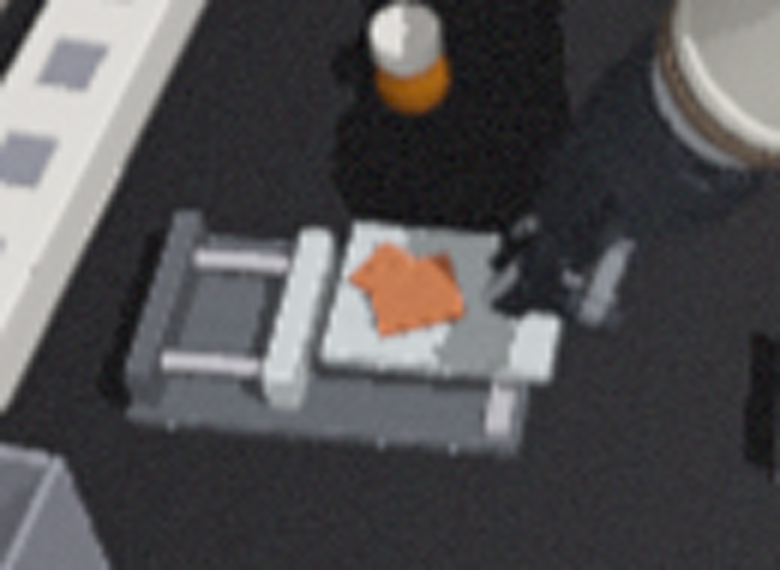

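```bash
python3 - <<'E'
from ov import *
h=np.load('poses.npz')['h'];p=np.array([.67341,.14526,.0954])
it=[('h',h,0,(0,255,255)),('p',p,.0346,(0,0,255))]
A=draw(cv2.imread('pics/top10_raw.png'),'top',(180,90,55,72,8),it);B=draw(cv2.imread('pics/side10_raw.png'),'side',(140,215,90,60,8),it)
cv2.imwrite('pics/a10.png',A);cv2.imwrite('pics/b10.png',B)
E
```

```text
(no output)
```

View pics/a10.png

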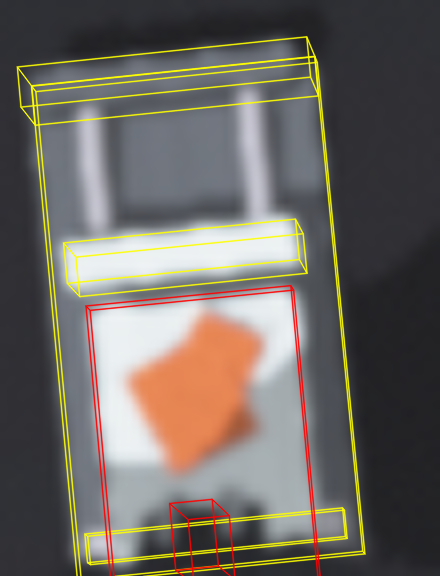

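View pics/b10.png

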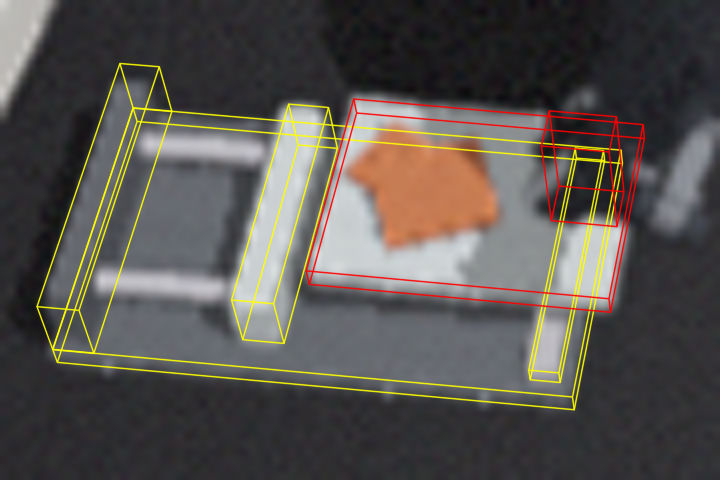

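```bash
cat > prof.py <<'E'
from h import *
from scipy.ndimage import map_coordinates,gaussian_filter1d
H=np.load('poses.npz')['h']
def prof(img,cam,xs,ys,z,pose=H):
    P=np.array([[x,y,z] for x,y in zip(np.broadcast_to(xs,np.shape(ys)) if np.ndim(xs)==0 else xs,np.broadcast_to(ys,np.shape(xs)) if np.ndim(ys)==0 else ys)],float)
    q=proj(cam,world(pose,P))
    g=cv2.cvtColor(img,cv2.COLOR_BGR2GRAY).astype(float)
    return map_coordinates(g,[q[:,1],q[:,0]],order=1)
def edges(t,v,n=4):
    d=gaussian_filter1d(np.gradient(v,t),4);out=[]
    for i in range(1,len(d)-1):
        if abs(d[i])>=abs(d[i-1]) and abs(d[i])>abs(d[i+1]) and abs(d[i])>2: out.append((round(float(t[i]),1),round(float(d[i]),1)))
    return out
E
python3 - <<'E'
from prof import *
i=cv2.imread('pics/top10_raw.png');t=np.arange(-65,65,.5)
for x,z in((41,32.5),(38,32.5),(44,32.5),(20,42.6),(15,42.6),(10,42.6),(0,42.6),(-10,42.6),(-20,42.6),(-30,42.6),(-57,14),(-55,14)):
    print(x,z,edges(t,prof(i,'top',x,t,z)))
i0=cv2.imread('pics/top0.png')
for x,z in((41,32.5),(20,8),(0,8),(-20,8),(-40,8),(-55,14),(-57,14)): print('t0',x,z,edges(t,prof(i0,'top',x,t,z)))
t=np.arange(-90,70,.5)
for y in(-25,0,25):
  print('x t0 y',y,'z14',edges(t,prof(i0,'top',t,y,14)),'z32.5',edges(t,prof(i0,'top',t,y,32.5)))
  print('x t10 y',y,'z42',edges(t,prof(i,'top',t,y,42.6)))
E
```

```text
41 32.5 [(-53.0, 5.2), (-40.5, 19.0), (42.0, -18.1)]
38 32.5 [(-52.0, 4.5), (-41.0, 18.8), (42.0, -18.6)]
44 32.5 [(-53.0, 5.3), (-40.0, 19.1), (42.0, -17.3)]
20 42.6 [(-53.0, 4.9), (-38.5, 16.3), (-14.0, -3.6), (-6.0, 5.8), (17.5, 2.6), (32.0, -13.2), (45.5, -8.3)]
15 42.6 [(-53.5, 5.3), (-39.5, 18.9), (-15.0, -5.7), (-4.0, 7.5), (32.5, -15.4), (45.0, -7.9)]
10 42.6 [(-53.5, 5.6), (-40.0, 19.9), (-23.0, -6.7), (-1.5, 7.9), (32.5, -14.7), (45.0, -7.8)]
0 42.6 [(-53.0, 5.3), (-38.5, 16.4), (-25.0, -8.8), (19.0, 5.0), (32.0, -15.1), (45.0, -8.8)]
-10 42.6 [(-53.5, 5.3), (-39.0, 10.3), (-21.0, -4.1), (19.0, 9.6), (32.5, -16.2), (45.0, -8.0)]
-20 42.6 [(-53.5, 5.4), (-39.5, 11.4), (-20.5, -6.6), (-11.5, 5.3), (15.0, 9.4), (32.5, -14.8), (44.5, -8.2)]
-30 42.6 [(-53.0, 5.0), (-38.5, 11.1), (-15.5, -2.9), (-1.0, 3.2), (11.0, 8.0), (31.5, -11.8), (45.0, -8.8)]
-57 14 [(-48.0, 8.7), (-17.0, -12.6), (-1.0, -2.3), (13.5, 3.8), (27.5, 16.2), (49.0, -10.9)]
-55 14 [(-47.5, 9.6), (-34.5, 2.4), (-17.5, -14.2), (-9.0, 3.8), (-1.0, -4.7), (13.0, 6.1), (19.5, -2.1), (27.0, 14.5), (48.5, -13.7)]
t0 41
[... 390 characters left out ...]
.8), (31.5, 12.0), (48.0, -9.2)]
x t10 y -25 z42 [(-63.5, 13.7), (-8.5, 6.3), (0.0, -5.0), (9.0, 6.4), (22.0, -16.7), (30.5, 16.4), (46.0, -11.8)]
x t0 y 0 z14 [(-61.5, 15.3), (-49.5, -12.8), (35.5, 11.8), (53.0, -18.5), (62.0, 3.7)] z32.5 [(-64.5, 15.3), (-52.0, -13.5), (31.0, 12.0), (48.5, -18.6), (58.0, 4.0)]
x t10 y 0 z42 [(-80.0, 4.2), (-72.0, -4.6), (-49.0, 14.1), (-36.0, -3.1), (9.0, 7.3), (22.5, -16.6), (30.5, 16.1), (46.5, -19.0), (55.5, 4.2)]
x t0 y 25 z14 [(-61.5, 15.0), (-50.0, -12.3), (35.0, 11.8), (52.5, -15.2)] z32.5 [(-64.5, 15.1), (-52.5, -12.3), (31.0, 12.1), (47.5, -11.7)]
x t10 y 25 z42 [(-65.5, 13.7), (-31.5, 8.6), (22.5, -12.7), (30.0, 11.0), (45.0, -10.4), (52.0, 3.6)]
```

```bash
python3 - <<'E'
from prof import *
i=cv2.imread('pics/side10_raw.png');i0=cv2.imread('pics/side0.png');t=np.arange(-70,70,.5)
for x in(38,41,44): print('jaw',x,edges(t,prof(i,'side',x,t,32.5)),edges(t,prof(i0,'side',x,t,32.5)))
for x in(-53,-55,-57): print('stop',x,edges(t,prof(i0,'side',x,t,14)))
for x in(-30,-10,10,20): print('base',x,edges(t,prof(i0,'side',x,t,8)))
for x in(18,10,0,-10,-20,-30,-40,-65,-70): print('plate',x,edges(t,prof(i,'side',x,t,42.6)))
t=np.arange(-90,70,.5)
for y in(-25,25,32): print('x',y,edges(t,prof(i,'side',t,y,42.6)))
for y in(-25,25): print('x0',y,edges(t,prof(i0,'side',t,y,14)),edges(t,prof(i0,'side',t,y,32.5)))
E
```

```text
jaw 38 [(-62.0, 2.5), (-39.0, 19.7), (43.0, -7.0), (55.5, -7.1)] [(-39.5, 21.2), (43.0, -6.8), (55.5, -7.4)]
jaw 41 [(-68.0, 2.3), (-40.0, 20.6), (43.0, -7.1), (54.0, -7.1)] [(-40.5, 21.4), (43.0, -7.2), (54.0, -7.9)]
jaw 44 [(-40.5, 19.9), (43.5, -6.8), (50.0, -10.1)] [(-40.0, 20.8), (49.5, -10.2)]
stop -53 [(-46.0, 17.7), (48.5, -9.1), (54.0, -8.8)]
stop -55 [(-46.0, 17.2), (49.5, -9.3)]
stop -57 [(-45.5, 16.1), (48.5, -8.7)]
base -30 [(-49.0, 7.5), (53.5, -6.8)]
base -10 [(-50.0, 9.0), (53.5, -8.0)]
base 10 [(-48.0, 7.5), (52.5, -6.6)]
base 20 [(-49.5, 7.1), (53.5, -8.5)]
plate 18 [(-39.0, 21.3), (-11.0, -5.6), (-3.0, 8.0), (37.0, -15.9), (46.0, 5.9)]
plate 10 [(-38.0, 20.3), (-27.5, -6.8), (3.5, 9.6), (36.5, -14.8), (45.5, 5.2)]
plate 0 [(-37.0, 20.0), (-25.5, -5.3), (21.5, 6.8), (37.5, -13.7), (45.0, 4.8)]
plate -10 [(-38.0, 15.1), (20.0, 10.1), (37.0, -16.5), (46.0, 5.9)]
plate -20 [(-38.5, 14.4), (-25.0, -5.7), (-16.0, 7.2), (16.0, 10.2), (36.5, -14.1), (45.5, 4.9)]
plate -30 [(-38.0, 15.1), (-5.0, 2.6), (5.5, -4.9), (12.5, 9.3), (24.0, -2.5), (38.5, -11.4), (46.5, 5.3)]
plate
[... 305 characters left out ...]
12.5, 8.7), (23.5, -22.9), (31.0, 22.0), (46.5, -22.3), (59.0, -2.1)]
x 25 [(-78.0, 24.0), (-59.0, -10.8), (-25.5, 8.2), (23.0, -18.1), (30.0, 14.1), (46.0, -20.9), (54.0, 6.1)]
x 32 [(-78.5, 21.9), (-59.0, -6.3), (-28.5, 6.7), (-19.0, 2.6), (10.5, 2.8), (22.5, -15.7), (30.5, 15.6), (46.0, -22.8), (54.0, 6.5)]
x0 -25 [(-59.5, 14.1), (-48.5, -16.5), (33.5, 9.6), (41.5, 7.4), (55.5, -17.5)] [(-63.0, 13.3), (-52.0, -17.2), (-46.0, 2.1), (31.0, 12.3), (49.5, -17.8), (56.0, 4.7)]
x0 25 [(-64.5, 11.9), (-60.0, 13.0), (-49.0, -16.1), (33.5, 9.3), (40.5, 7.3), (54.0, -9.6), (59.5, 4.8)] [(-68.0, 11.3), (-63.5, 12.9), (-52.5, -16.4), (-46.0, 2.6), (28.5, 9.4), (35.0, 7.9), (49.5, -23.5), (57.0, 6.9)]
```

Call:
send_rows:
  moves:
    - [6.2, 1.9, -4.2, 0, 0, 0, 5]
    - [6.2, 1.8, -4.2, 0, 0, 0, 5]
    - [0, 0, 0, 0, 0, 0, 5]

```text
time_s: 14.08
position: [0.5504, 0.1375, 0.1816]
tool_rot: [-0.002, 0.977, 0.094]
contact_force: [-0.1, 0.1, -3.0]
width: 0.155
```

```bash
cat > chk.py <<'E'
import sys
from prof import *
from pl import *
tag=sys.argv[1]
s,p,r=cur();g=p+r.apply([.155,0,0]);y=r.apply([0,1,0]);yaw=np.arctan2(-y[0],y[1])
c=g[:2]+.037*np.array([np.cos(yaw),np.sin(yaw)])-H[:2];R2=np.array([[np.cos(H[2]),np.sin(H[2])],[-np.sin(H[2]),np.cos(H[2])]])
und=g[2]-.0334;lean=90-np.degrees(np.arcsin(-r.apply([1,0,0])[2]))
print('robot: px,py mm',(R2@c*1000).round(1),'underside',round(und*1000,1),'dyaw deg',round(np.degrees(yaw-H[2]),2),'lean',lean.round(2),'roll(y.z)',round(np.degrees(y[2]),2),'F',s['contact_force'].round(1),'T',s['wrist_torque'].round(2),'w',round(s['width'],3),'t',s['time_s'])
px=(R2@c*1000)[0]
for n in('top','side'):
    i=manip.capture(n)['pixels'];cv2.imwrite(f'pics/{n}{tag}_raw.png',i);t=np.arange(-65,65,.5);zt=und*1000+8
    e=[edges(t,prof(i,n,px+dx,t,zt)) for dx in(-15,0,15,30,42)]
    print(n,'y-edges plate',[[(a,b) for a,b in x if abs(a)>28] for x in e])
    t=np.arange(-80,75,.5);print(n,'x-edges plate z, y=-28,28',edges(t,prof(i,n,t,-28,zt)),edges(t,prof(i,n,t,28,zt)))
E
python3 chk.py 11
```

```text
robot: px,py mm [-26.1   1.8] underside 19.8 dyaw deg -0.2 lean 34.01 roll(y.z) -0.07 F [-0.1  0.1 -3. ] T [-0.14  1.01  0.01] w 0.155 t 14.075
top y-edges plate [[(-52.5, 5.6), (-35.5, 11.2), (35.0, -5.8), (47.0, -7.8)], [(-52.0, 5.0), (-34.5, 10.9), (36.5, -15.3), (47.5, -8.9)], [(-52.5, 5.6), (-35.5, 10.6), (36.5, -14.5), (47.0, -7.9)], [(-51.5, 5.1), (-35.5, 19.5), (36.5, -15.9), (47.5, -8.7)], [(-52.5, 9.0), (-44.0, -2.9), (-36.0, 19.3), (36.0, -14.9), (47.0, -7.8)]]
top x-edges plate z, y=-28,28 [(-62.0, 14.2), (-3.0, 7.7), (23.0, -17.7), (32.0, 14.4), (49.5, -6.5)] [(-64.0, 11.2), (-29.5, 8.4), (23.5, -16.1), (32.0, 13.1), (48.0, -9.8), (55.0, 3.0)]
side y-edges plate [[(-35.0, 14.4), (40.0, -9.1), (46.5, 3.7)], [(-34.5, 15.6), (39.5, -12.2)], [(-35.5, 14.7), (39.0, -14.3)], [(-35.0, 23.5), (39.0, -12.3)], [(-35.5, 20.9), (39.0, -14.3), (47.0, 2.7)]]
side x-edges plate z, y=-28,28 [(-43.0, 16.1), (0.0, 8.4), (11.0, 2.2), (24.5, -15.5), (32.5, 12.9), (51.0, -16.8), (57.5, 4.8)] [(-77.5, 23.3), (-57.0, -9.5), (-28.5, 9.7), (-5.0, -2.6), (1.5, 2.2), (24.5, -20.5), (31.0, 13.7), (50.5, -17.6), (59.0, 5.3)]
```

Call:
send_rows:
  moves:
    - [5.6, 0, 8.3, 0, 0, 0, 5]
    - [5.6, 0, 8.3, 0, 0, 0, 5]
    - [5.6, 0, 8.3, 0, 0, 0, 5]
    - [0, 0, 0, 0, 0, 0, 5]

```text
time_s: 14.68
position: [0.5799, 0.1407, 0.1811]
tool_rot: [-0.002, 0.982, 0.095]
contact_force: [-6.6, -1.9, 0.2]
width: 0.154
```

```bash
python3 chk.py 12; python3 look.py 12 "(165,75,90,120)" "(140,205,95,70)"
```

```text
robot: px,py mm [2.9 2.2] underside 18.8 dyaw deg -0.12 lean 33.74 roll(y.z) -0.06 F [-6.6 -1.9  0.2] T [-0.3   1.69  0.03] w 0.154 t 14.675
top y-edges plate [[(-52.5, 5.5), (-35.0, 10.5), (35.5, -5.7), (47.0, -7.8)], [(-51.5, 5.2), (-34.5, 10.9), (37.0, -15.0), (47.5, -8.7)], [(-52.5, 5.3), (-34.5, 10.0), (37.5, -14.6), (47.5, -7.8)], [(-51.5, 5.2), (-35.5, 19.4), (37.0, -15.8), (47.5, -8.4)], [(-52.0, 8.3), (-34.5, 16.7), (37.0, -14.3), (47.5, -7.7)]]
top x-edges plate z, y=-28,28 [(-76.5, 2.9), (-68.5, -2.1), (-31.0, 14.0), (28.0, 8.0), (54.5, 2.1), (67.5, -9.2)] [(-33.0, 9.2), (-0.5, 8.2), (67.5, -8.8)]
side y-edges plate [[(-34.0, 10.6), (41.5, -8.3)], [(-34.5, 13.8), (32.5, 2.3), (40.5, -15.3), (48.5, 2.7)], [(-34.0, 14.0), (42.0, -12.6)], [(-34.5, 20.5), (40.0, -12.4)], [(-34.5, 19.8), (40.5, -12.4)]]
side x-edges plate z, y=-28,28 [(-70.0, 11.8), (-59.0, -12.1), (-28.0, -2.1), (-13.5, 16.2), (29.0, 9.7), (50.5, -3.2), (55.0, 4.2), (68.0, -14.5)] [(-62.0, 13.5), (-53.0, -6.9), (-47.5, 12.2), (-29.0, -10.8), (1.5, 9.4), (30.5, 3.1), (51.0, -4.4), (55.5, 4.6), (68.0, -15.5)]
[ 0.443  0.894 -0.974  2.059  1.921  0.726 -0.158] [0.5793 0.1406 0.181 ] [-0.002  0.982  0.095] [-6.2 -1.5  0.7] 0.152 14.775
top (165, 75, 90, 120) 4
side (140, 205, 95, 70) 8
```

View pics/side12.png

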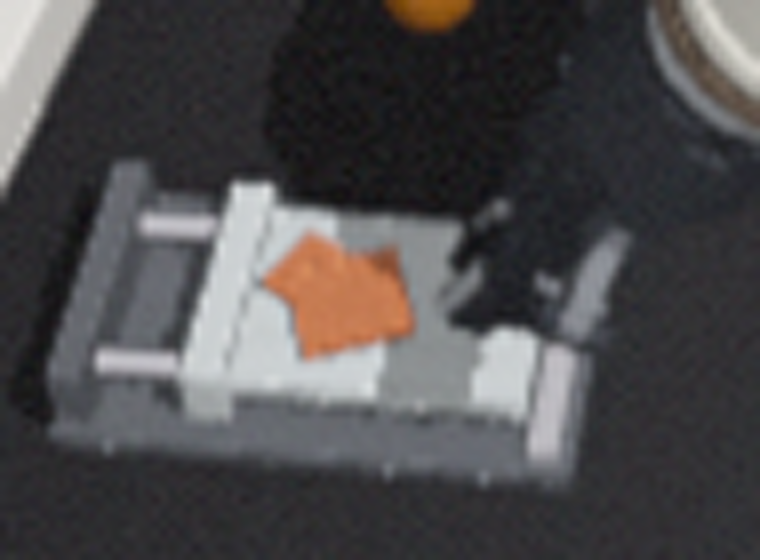

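Call:
send_rows:
  moves:
    - [1.4, -0.4, 2.1, 0, 0.1, 0, 5]
    - [3.5, 0, -1.5, 0, 0.1, 0, 5]
    - [3, 0, -1.8, 0, 0, 0, 5]

```text
time_s: 15.25
position: [0.5803, 0.1413, 0.1729]
tool_rot: [-0.001, 0.991, 0.098]
contact_force: [-6.9, -0.9, 0.3]
width: 0.154
```

```bash
python3 chk.py 13
```

```text
robot: px,py mm [2.3 3.2] underside 9.8 dyaw deg 0.04 lean 33.24 roll(y.z) -0.05 F [-6.9 -0.9  0.3] T [-0.24  1.7   0.09] w 0.154 t 15.25
top y-edges plate [[(-51.5, 5.5), (-34.0, 10.7), (36.0, -6.2), (48.5, -7.8)], [(-51.0, 5.1), (-33.5, 10.8), (38.5, -13.2), (49.5, -8.7)], [(-51.5, 5.3), (-34.0, 10.2), (37.5, -14.8), (49.0, -7.7)], [(-50.5, 5.0), (-33.5, 16.7), (38.5, -15.5), (49.5, -8.5)], [(-51.5, 9.2), (-33.0, 9.9), (29.0, 5.4), (38.0, -13.8), (49.0, -7.5)]]
top x-edges plate z, y=-28,28 [(-75.5, 2.9), (-31.5, 13.5), (27.5, 6.7), (36.0, -2.6), (54.5, 6.3), (69.5, -9.6)] [(-31.5, 8.2), (0.5, 8.5), (35.5, -3.9), (54.0, 6.3), (68.5, -10.0)]
side y-edges plate [[(-42.0, 5.1), (-33.0, 10.1), (42.0, -5.2), (60.0, -7.5)], [(-41.5, 5.2), (-32.0, 9.7), (28.5, -6.4), (35.0, 2.2), (44.0, -9.0), (59.0, -6.4)], [(-42.5, 4.9), (-32.5, 9.2), (41.5, -11.7), (59.5, -8.4)], [(-41.5, 5.6), (-30.5, 15.7), (42.0, -9.7), (61.5, -5.9)], [(-40.5, 9.8), (-34.5, 13.1), (33.0, 4.1), (41.5, -10.8), (59.5, -7.3)]]
side x-edges plate z, y=-28,28 [(-70.0, 9.9), (-60.5, -9.7), (-14.5, 17.6), (31.0, 5.6), (56.5, 5.2), (70.5, -8.5)] [(-65.5, 11.0), (-60.5, 12.7), (-47.5, 3.5), (-30.5, -10.2), (-0.5, 7.3), (22.5, -4.3), (30.0, 4.8), (35.0, -2.6), (56.0, 5.8), (69.0, -7.3)]
```

```bash
python3 - <<'E'
from goto import *
# und = gz-.0334 ; tcp uses 33.7+pz
tp,T=tcp(.004,.0017,.0098-.0003,33.95);rows(tp,T,5,N=2)
E
```

```text
N 2 dist mm 1.7 ang 0.8
[[0.4, -0.7, -0.1, 0.0, -0.4, 0.0, 5], [0.4, -0.8, -0.0, 0.1, -0.4, 0.0, 5]]
```

Call:
send_rows:
  moves:
    - [0.8, -0.8, 0.8, 0, -0.5, 0, 5]
    - [0.6, -0.8, 0.6, 0, -0.4, 0, 5]

```text
time_s: 15.6
position: [0.5798, 0.1407, 0.1707]
tool_rot: [0.002, 0.981, 0.103]
contact_force: [-6.5, -1.5, -0.2]
width: 0.156
```

```bash
python3 chk.py 14;python3 look.py 14 "(165,75,90,120)" "(140,205,95,70)"
```

```text
robot: px,py mm [3.  3.1] underside 8.5 dyaw deg 0.19 lean 33.79 roll(y.z) 0.05 F [-6.5 -1.5 -0.2] T [-0.21  1.95  0.08] w 0.156 t 15.6
top y-edges plate [[(-51.5, 5.5), (-34.5, 11.0), (36.5, -6.1), (49.0, -7.8)], [(-51.0, 4.9), (-33.5, 10.9), (38.0, -12.7), (49.5, -8.6)], [(-51.5, 5.4), (-34.0, 10.1), (37.5, -15.3), (49.0, -7.8)], [(-50.5, 5.8), (-33.5, 17.1), (38.5, -14.4), (49.5, -8.6)], [(-51.0, 8.9), (-31.5, 10.4), (29.0, 5.3), (38.0, -13.8), (49.0, -7.5)]]
top x-edges plate z, y=-28,28 [(-76.5, 2.7), (-31.0, 13.8), (28.0, 7.8), (36.0, -3.4), (54.5, 5.4), (70.0, -9.9)] [(-29.5, 8.4), (0.0, 7.9), (22.5, -2.2), (36.5, -3.9), (54.5, 6.8), (70.5, -10.4)]
side y-edges plate [[(-43.5, 5.5), (-33.0, 5.5), (42.0, -4.9), (58.5, -7.0)], [(-42.5, 5.4), (-32.5, 10.7), (32.5, 3.6), (42.0, -9.6), (58.5, -6.3)], [(-41.5, 4.9), (-33.0, 9.0), (40.5, -11.4), (58.5, -8.1)], [(-42.0, 4.7), (-32.5, 18.9), (41.5, -9.7), (63.0, -5.5)], [(-35.0, 12.7), (32.5, 3.8), (41.0, -10.5), (58.5, -7.4)]]
side x-edges plate z, y=-28,28 [(-70.5, 9.5), (-60.0, -11.6), (-27.0, -2.7), (-13.0, 16.6), (29.5, 8.5), (36.5, -2.4), (53.0, -2.2), (59.0, 7.1)] [(-65.5, 10.6), (-60.5, 12.9), (-51.0, -4.7), (-46.5, 9.4), (-30.5, -10.5), (3.0, 9.0), (24.5, -2.2), (30.0, 2.5), (35.5, -3.6), (58.0, 4.5), (72.0, -4.7)]
[ 0.44   0.916 -0.965  2.058  1.956  0.729 -0.175] [0.5798 0.1406 0.1707] [0.001 0.981 0.103] [-7.  -0.9 -0.3] 0.154 15.7
top (165, 75, 90, 120) 4
side (140, 205, 95, 70) 8
```

View pics/side14.png

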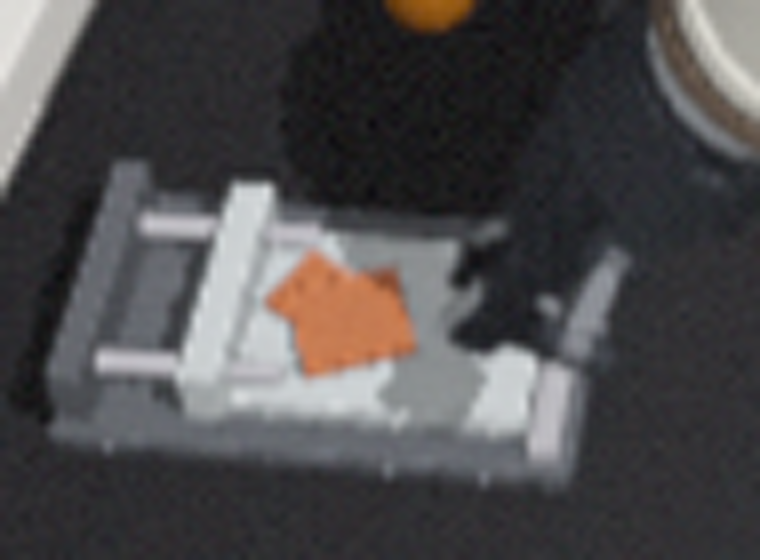

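Call:
send_rows:
  moves:
    - [0, -2.5, 0, 0, -0.1, -0.2, 5]
    - [0.3, 0, 0.5, 0, 0, 0, 5]

```text
time_s: 16.05
position: [0.5787, 0.14, 0.1704]
tool_rot: [0.001, 0.983, 0.105]
contact_force: [-7.8, -3.4, 2.9]
width: 0.157
```

```bash
python3 chk.py 15|cut -c1-420
```

```text
robot: px,py mm [1.5 2.8] underside 8.0 dyaw deg 0.3 lean 33.69 roll(y.z) 0.03 F [-7.8 -3.4  2.9] T [-0.6   1.27 -0.48] w 0.157 t 16.05
top y-edges plate [[(-51.5, 5.4), (-34.5, 11.5), (37.0, -6.7), (49.0, -7.9)], [(-50.5, 5.0), (-33.5, 10.4), (37.5, -13.0), (50.0, -8.6)], [(-51.5, 5.5), (-34.5, 11.3), (37.5, -15.9), (49.0, -7.8)], [(-50.0, 5.8), (-34.0, 18.1), (38.0, -14.2), (49.5, -8.4)], [(-51.0, 8.8), (-33.0, 10.0), (29.5, 5.2), (38.0, -14.6), (49.5, -7.6)]]
top x-edges plate z, y=-28,28 [(-78.0, 3.0), (-32.5, 13.8), (25.5, 7.9), (35.5, -3.8), (54.5, 5.7), (69.5, -7.7)] [(-32.5, 9.3), (-2.0, 8.6), (36.0, -4.3), (54.0, 6.7), (68.0, -11.5)]
side y-edges plate [[(-43.5, 4.4), (-32.5, 6.2), (42.0, -6.7), (58.5, -7.4)], [(-43.0, 4.9), (-33.0, 10.1), (41.0, -8.9), (59.0, -5.8)], [(-44.0, 4.8), (-34.0, 9.4), (40.5, -11.5), (58.5, -7.8)], [(-43.5, 5.7), (-33.5, 19.1), (41.0, -9.7), (58.5, -5.8)], [(-35.5, 13.0), (-28.5, -2.6), (32.0, 4.4), (40.5, -11.7), (58.5, -7.2)]]
side x-edges plate z, y=-28,28 [(-71.5, 10.6), (-61.0, -12.1), (-30.0, -2.6), (-14.5, 17.1), (27.5, 9.9), (35.5, -4.8), (57.0, 5.2), (70.0, -8.6)] [(-65.0, 10.6), (-60.0, 12.5), (-47.5, 3.0), (-30.5, -10.8), (0.5, 9.4), (22.0, -2.3), (28.5, 2.9), (35.0, -4.3), (56.5, 5.6), (69.5, -7.5)]
```

Call:
send_rows:
  moves:
    - [0, -1, 2, 0, 0, -0.1, 5]
    - [0, -1.5, 1.6, 0, -0.2, -0.2, 5]
    - [0.2, -1, 0.3, 0, -0.1, 0, 5]

```text
time_s: 16.52
position: [0.5787, 0.1394, 0.171]
tool_rot: [0.002, 0.985, 0.108]
contact_force: [-4.4, -0.0, 0.2]
width: 0.156
```

```bash
python3 chk.py 16|cut -c1-420
```

```text
robot: px,py mm [1.2 2.6] underside 8.5 dyaw deg 0.45 lean 33.56 roll(y.z) 0.07 F [-4.4 -0.   0.2] T [-0.16  1.47 -0.06] w 0.156 t 16.525
top y-edges plate [[(-51.5, 5.3), (-34.5, 11.3), (36.5, -6.4), (49.0, -8.0)], [(-51.0, 5.0), (-34.5, 10.2), (37.0, -12.7), (49.5, -8.6)], [(-51.5, 5.5), (-35.0, 11.2), (37.5, -15.7), (49.0, -7.6)], [(-50.0, 5.6), (-34.0, 18.0), (37.0, -14.0), (49.5, -8.4)], [(-51.0, 9.0), (-32.5, 10.0), (29.0, 5.0), (38.0, -14.2), (49.0, -7.6)]]
top x-edges plate z, y=-28,28 [(-78.5, 2.6), (-32.5, 13.7), (25.5, 7.9), (35.0, -3.8), (54.0, 6.0), (67.5, -8.4)] [(-34.5, 9.8), (-2.0, 8.7), (36.0, -4.3), (52.5, 5.9), (67.5, -12.6)]
side y-edges plate [[(-44.0, 5.7), (-33.5, 6.6), (42.5, -6.3), (59.0, -7.7)], [(-41.5, 4.9), (-33.0, 9.4), (41.0, -8.7), (58.5, -6.1)], [(-44.0, 4.2), (-34.0, 9.4), (40.5, -12.4), (59.0, -8.5)], [(-42.5, 5.8), (-33.0, 18.9), (41.0, -9.7)], [(-41.5, 8.0), (-35.5, 13.1), (32.5, 4.3), (40.5, -12.2), (58.5, -7.0)]]
side x-edges plate z, y=-28,28 [(-71.0, 11.4), (-61.0, -12.6), (-30.5, -3.0), (-15.0, 17.2), (27.5, 9.9), (35.5, -3.2), (57.0, 5.9), (70.0, -8.2)] [(-65.0, 10.5), (-60.5, 12.8), (-49.5, 3.3), (-30.5, -10.8), (0.0, 9.4), (22.0, -2.5), (28.5, 3.5), (35.0, -4.4), (56.0, 6.9), (69.5, -8.5)]
```

Call:
send_rows:
  moves:
    - [1.2, -1.5, 2.8, 0, -0.5, -0.6, 5]
    - [0.6, -1, 1.2, 0, -0.3, -0.3, 5]

```text
time_s: 16.88
position: [0.5798, 0.1402, 0.1702]
tool_rot: [-0.011, 0.978, 0.095]
contact_force: [-6.4, 0.6, -1.5]
width: 0.154
```

```bash
python3 chk.py 17|cut -c1-420
```

```text
robot: px,py mm [3.2 2. ] underside 8.2 dyaw deg 0.29 lean 33.96 roll(y.z) -0.36 F [-6.4  0.6 -1.5] T [0.08 2.08 0.11] w 0.154 t 16.875
top y-edges plate [[(-51.5, 5.5), (-35.0, 10.8), (35.5, -6.1), (49.0, -7.8)], [(-51.0, 5.0), (-35.0, 10.2), (36.0, -14.0), (49.5, -8.7)], [(-51.5, 5.4), (-34.5, 10.9), (37.5, -15.8), (49.0, -7.8)], [(-50.5, 5.7), (-34.5, 16.0), (36.5, -13.5), (49.5, -8.4)], [(-51.0, 8.6), (-35.0, 12.2), (29.0, 5.3), (37.5, -14.4), (49.5, -7.5)]]
top x-edges plate z, y=-28,28 [(-76.5, 2.3), (-30.5, 14.5), (27.5, 7.1), (36.0, -3.9), (56.0, 4.9), (69.5, -10.0)] [(-33.0, 7.9), (0.0, 7.9), (36.0, -4.1), (54.5, 6.5), (70.5, -10.4)]
side y-edges plate [[(-43.0, 5.5), (-34.0, 6.6), (41.5, -4.6), (58.5, -7.3)], [(-34.5, 9.2), (32.5, 3.7), (39.5, -11.7), (58.5, -6.0)], [(-44.0, 5.2), (-34.5, 10.6), (41.0, -11.3), (59.0, -7.9)], [(-34.0, 16.7), (39.0, -11.0), (61.5, -6.0)], [(-52.5, 2.1), (-35.5, 12.6), (32.0, 3.7), (40.5, -11.8), (59.5, -7.6)]]
side x-edges plate z, y=-28,28 [(-70.5, 9.3), (-60.5, -11.2), (-28.5, -2.5), (-13.0, 16.1), (30.0, 8.8), (36.5, -4.0), (58.5, 6.7)] [(-65.0, 10.9), (-60.5, 12.4), (-51.0, -5.2), (-46.0, 9.3), (-30.5, -10.2), (3.0, 9.0), (34.5, -4.2), (59.0, 6.6), (72.5, -9.5)]
```

Call:
send_rows:
  moves:
    - [-0.5, 0, -1.5, 0.2, 0, -0.2, 5]
    - [-0.2, 0, -1, 0.1, 0, 0, 5]
    - [0.2, 0, -0.2, 0, 0, 0, 5]

```text
time_s: 17.35
position: [0.5773, 0.1408, 0.1698]
tool_rot: [-0.01, 0.977, 0.09]
contact_force: [-7.1, -2.3, 3.2]
width: 0.156
```

```bash
python3 chk.py 18|cut -c1-420;python3 look.py 18 "(165,75,90,120)" "(140,205,95,70)"
```

```text
robot: px,py mm [1.  2.2] underside 7.9 dyaw deg 0.01 lean 34.01 roll(y.z) -0.33 F [-7.1 -2.3  3.2] T [-0.25  1.34 -0.03] w 0.156 t 17.35
top y-edges plate [[(-51.0, 5.5), (-34.5, 11.0), (35.0, -5.8), (49.0, -7.8)], [(-50.5, 5.0), (-35.0, 10.5), (36.5, -14.1), (49.5, -8.7)], [(-51.5, 5.4), (-34.5, 10.7), (37.0, -15.3), (49.5, -7.8)], [(-50.5, 5.8), (-35.0, 17.4), (36.5, -14.6), (50.0, -8.4)], [(-51.0, 8.8), (-33.0, 10.5), (29.0, 4.2), (37.5, -12.8), (49.5, -7.5)]]
top x-edges plate z, y=-28,28 [(-70.5, -2.2), (-33.5, 14.4), (25.0, 7.7), (35.0, -4.4), (54.5, 5.9), (68.0, -8.2)] [(-32.0, 9.5), (-2.0, 8.5), (36.0, -4.6), (52.5, 6.0), (67.5, -12.5)]
side y-edges plate [[(-43.5, 5.3), (-34.0, 6.7), (40.5, -5.6), (58.0, -7.4)], [(-43.0, 5.3), (-33.5, 9.2), (39.0, -9.8), (58.5, -6.1)], [(-44.5, 4.8), (-35.0, 11.5), (40.5, -11.2), (58.5, -7.9)], [(-43.0, 6.3), (-34.0, 17.3), (38.5, -9.9), (58.5, -5.6)], [(-35.5, 12.8), (-28.5, -2.5), (32.0, 4.5), (40.0, -13.4), (58.0, -6.7)]]
side x-edges plate z, y=-28,28 [(-73.0, 8.2), (-62.0, -10.8), (-29.5, -3.2), (-15.5, 16.7), (27.0, 9.3), (34.5, -5.3), (57.0, 5.9), (70.0, -9.0)] [(-65.0, 10.9), (-60.5, 12.6), (-49.0, 3.4), (-31.0, -10.2), (0.5, 9.6), (35.0, -4.5), (56.0, 6.8), (69.5, -8.8)]
[ 0.436  0.916 -0.965  2.065  1.966  0.74  -0.188] [0.5774 0.1407 0.1698] [-0.01   0.977  0.09 ] [-5.1 -1.7  1.6] 0.155 17.45
top (165, 75, 90, 120) 4
side (140, 205, 95, 70) 8
```

View pics/side18.png

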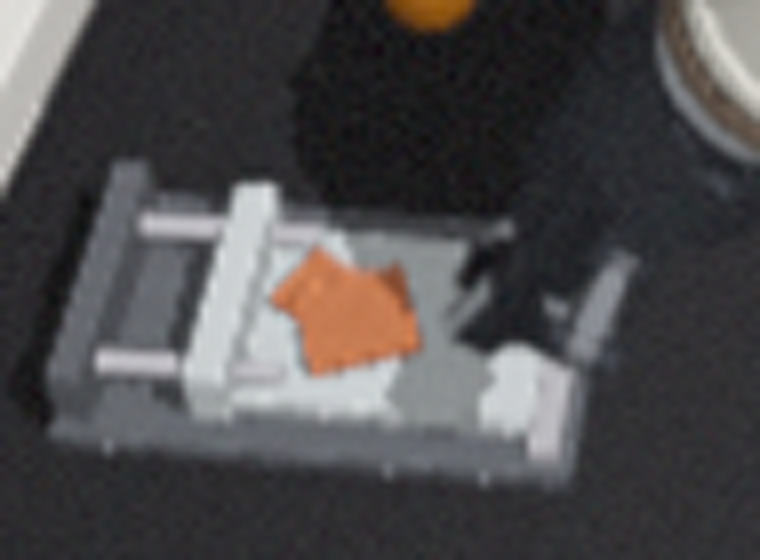

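Call:
send_rows:
  moves:
    - [0, 0, 0, 0, 0, 0, 18]
    - [0, 0, 0, 0, 0, 0, 22]
    - [0, 0, 0, 0, 0, 0, 30]

```text
time_s: 17.92
position: [0.58, 0.1405, 0.1713]
tool_rot: [-0.011, 0.972, 0.088]
contact_force: [-0.0, -0.0, 0.4]
width: 0.35
```

```bash
python3 chk.py 19|cut -c1-420;python3 look.py 19 "(165,75,90,120)" "(140,205,95,70)"
```

```text
robot: px,py mm [4.3 1.4] underside 9.9 dyaw deg -0.08 lean 34.29 roll(y.z) -0.36 F [-0.  -0.   0.4] T [-0.05  0.6   0.02] w 0.35 t 17.925
top y-edges plate [[(-51.5, 5.4), (-35.0, 11.3), (35.5, -6.1), (48.5, -7.7)], [(-51.0, 5.1), (-35.0, 10.2), (36.0, -10.6), (49.0, -8.6)], [(-51.5, 5.3), (-35.0, 11.0), (37.0, -15.8), (49.0, -7.7)], [(-51.0, 6.5), (-34.0, 14.1), (36.5, -12.9), (49.0, -8.4)], [(-51.0, 8.4), (-35.0, 9.3), (28.5, 5.2), (37.5, -12.6), (49.0, -7.7)]]
top x-edges plate z, y=-28,28 [(-76.0, 2.8), (-61.5, 10.1), (-50.5, -10.0), (-31.5, 11.2), (-18.0, 2.8), (27.5, 6.3), (35.5, -2.5), (54.0, 5.6), (67.5, -8.2)] [(-27.5, 5.5), (-16.5, 8.2), (2.5, 7.8), (35.0, -4.4), (52.5, 5.7), (67.0, -12.1)]
side y-edges plate [[(-43.0, 6.9), (41.0, -4.8), (60.5, -7.0)], [(-41.5, 4.4), (-33.0, 9.3), (34.0, 3.9), (40.5, -10.1), (58.5, -5.7)], [(-42.0, 4.5), (-33.0, 11.4), (43.0, -12.1), (60.0, -7.3)], [(-41.0, 6.7), (-33.0, 13.0), (40.5, -10.7), (60.5, -6.1)], [(-51.5, 3.3), (-40.0, 7.4), (-34.0, 12.8), (33.5, 4.1), (41.5, -11.6), (60.0, -7.3)]]
side x-edges plate z, y=-28,28 [(-69.0, 11.5), (-59.0, -13.0), (-28.5, -2.6), (-10.0, 15.0), (14.0, 2.0), (30.5, 5.7), (56.5, 5.6), (69.5, -7.0)] [(-65.0, 10.5), (-60.5, 12.9), (-49.5, 3.4), (-30.5, -9.3), (4.5, 8.5), (15.0, -2.2), (29.0, 3.0), (34.5, -3.8), (55.5, 5.5), (69.0, -8.4)]
[ 0.437  0.915 -0.965  2.061  1.968  0.74  -0.188] [0.5798 0.1405 0.1712] [-0.011  0.973  0.088] [0.1 0.1 0. ] 0.355 18.025
top (165, 75, 90, 120) 4
side (140, 205, 95, 70) 8
```

View pics/side19.png

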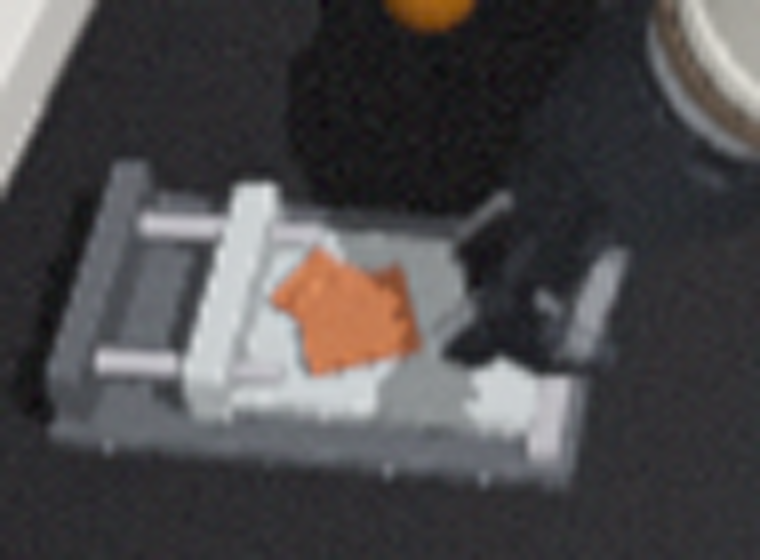

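View pics/top19.png

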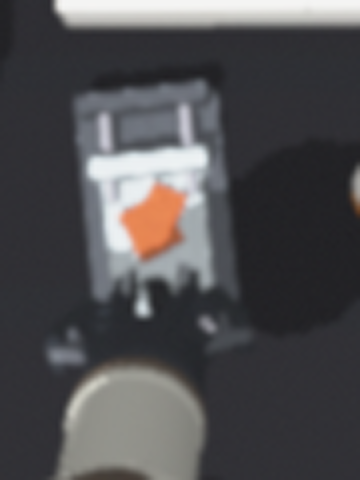

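Call:
send_rows:
  moves:
    - [0, 0, 0, 0, 0, 0, 40]
    - [-8, 0, 0, 0, 0, 0, 40]
    - [-20, 0, 0, 0, 0, 0, 45]
    - [-35, 0, 0, 0, 0, 0, 45]
    - [-35, 0, 0, 0, 0, 0, 45]
    - [-35, 0, 0, 0, 0, 0, 45]
    - [0, 0, 0, 0, 0, 0, 45]

```text
time_s: 19.0
position: [0.5011, 0.1345, 0.2847]
tool_rot: [-0.014, 0.974, 0.088]
contact_force: [1.3, -0.3, -1.3]
width: 0.528
```

```bash
python3 look.py 20 "(165,75,90,120)" "(140,205,95,70)"; python3 - <<'E'
from prof import *
for n in('top','side'):
    i=cv2.imread(f'pics/{n}20_raw.png');t=np.arange(-65,65,.5)
    for x in(-40,-25,-10,0,15,25,35): print(n,x,[e for e in edges(t,prof(i,n,x,t,16)) if abs(e[0])>28])
    t=np.arange(-80,75,.5)
    for y in(-28,-20,20,28): print(n,'y',y,edges(t,prof(i,n,t,y,16)))
E
```

```text
[ 0.588  0.6   -1.153  2.216  1.649  0.664 -0.068] [0.5011 0.1345 0.2847] [-0.014  0.974  0.088] [ 1.3 -0.3 -1.3] 0.528 19.0
top (165, 75, 90, 120) 4
side (140, 205, 95, 70) 8
top -40 [(-51.0, 6.0), (-35.5, 17.6), (37.0, -15.0), (49.0, -7.9)]
top -25 [(-51.0, 5.0), (-35.0, 10.6), (36.0, -14.9), (49.5, -8.8)]
top -10 [(-51.5, 5.5), (-35.0, 11.4), (37.0, -15.5), (49.0, -7.8)]
top 0 [(-51.0, 5.0), (-35.0, 10.9), (36.5, -15.2), (49.5, -8.6)]
top 15 [(-50.5, 6.6), (-35.0, 16.5), (37.0, -15.0), (49.0, -7.8)]
top 25 [(-51.0, 9.0), (-35.0, 15.9), (37.0, -15.4), (50.0, -7.9)]
top 35 [(-50.0, 8.6), (-33.5, 13.4), (37.0, -12.6), (49.5, -8.4)]
top y -28 [(-61.5, 15.7), (-48.5, 2.4), (-33.0, -8.6), (4.0, 8.0), (34.5, -4.5), (54.5, 5.5), (67.5, -8.2)]
top y -20 [(-62.0, 14.9), (-28.5, -6.6), (2.0, 6.6), (26.0, -4.3), (40.0, 7.2), (55.0, 2.4), (69.0, -17.5)]
top y 20 [(-62.0, 14.8), (-49.0, 2.7), (10.5, -4.8), (31.0, 8.8), (48.0, -4.2), (54.5, 5.4), (69.0, -18.4)]
top y 28 [(-62.5, 15.2), (-50.0, 2.0), (35.5, -4.3), (52.5, 5.9), (67.5, -12.2)]
side -40 [(-44.5, 6.2), (-35.0, 16.9), (40.5, -10.2), (
[... 224 characters left out ...]
35.5, 18.4), (40.5, -11.7), (58.5, -8.3)]
side 25 [(-44.0, 10.1), (-33.5, 15.1), (40.0, -10.2), (59.0, -7.1)]
side 35 [(-54.0, 2.3), (-42.5, 8.7), (-34.5, 10.8), (39.5, -10.6), (60.0, -6.2)]
side y -28 [(-59.5, 13.8), (-47.5, 4.0), (-38.5, -28.6), (-15.5, 16.5), (6.0, 8.4), (34.5, -4.9), (57.0, 6.1), (70.0, -9.4)]
side y -20 [(-60.0, 12.7), (-49.5, 3.3), (-41.0, -26.2), (-16.0, 16.8), (1.5, 5.5), (11.5, 4.0), (28.0, -4.9), (41.0, 8.7), (50.5, -5.1), (56.5, 6.6), (71.5, -23.6)]
side y 20 [(-60.0, 13.3), (-48.5, 3.0), (6.0, -5.6), (15.5, -4.6), (33.0, 10.7), (49.0, -6.3), (56.0, 7.0), (70.0, -18.5)]
side y 28 [(-65.0, 11.0), (-60.5, 12.9), (-49.0, 3.1), (35.0, -4.7), (56.0, 6.3), (69.5, -9.6)]
```

View pics/side20.png

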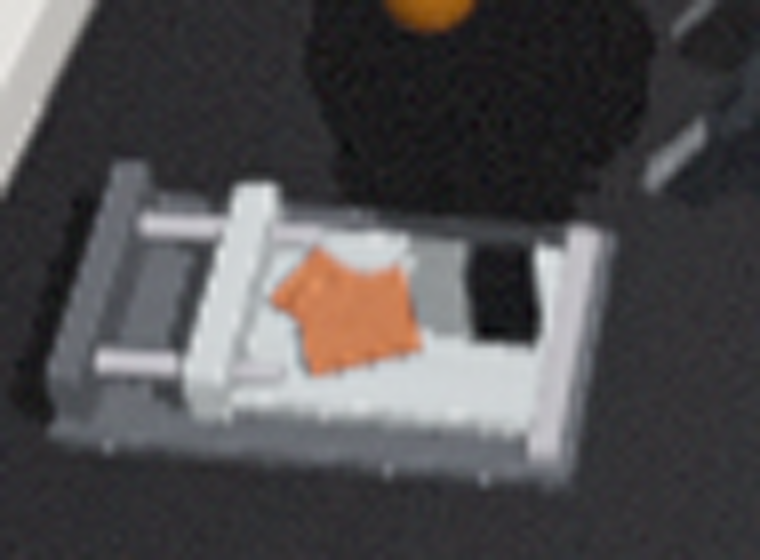

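View pics/top20.png

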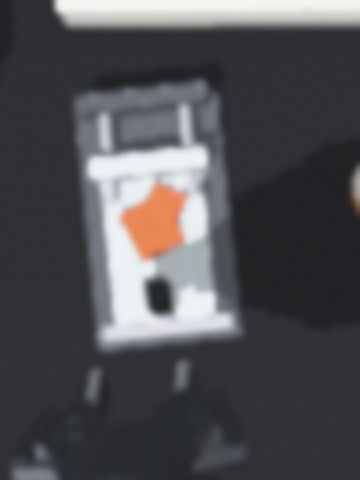

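```bash
python3 - <<'E'
import cv2,numpy as np
for n in('top','side'):
    a=cv2.imread(f'pics/{n}0.png');b=cv2.imread(f'pics/{n}20_raw.png');cv2.imwrite(f'pics/cmp_{n}.png',np.hstack([a,b])[:, :1024][::1,::1] if 0 else cv2.resize(np.hstack([a,b]),(800,300)))
E
```

```text
(no output)
```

View pics/cmp_top.png

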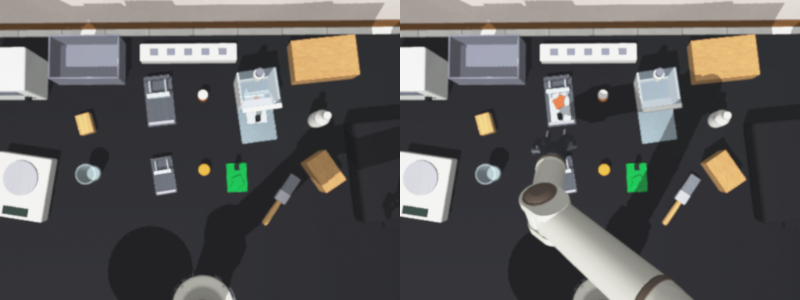

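View pics/cmp_side.png

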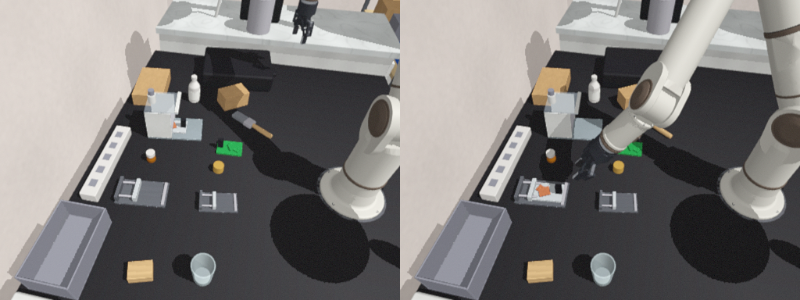

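The plate is seated in the larger holder, the gripper is clear, and the other objects are where they were. I'm handing the job in.

```bash
python3 -c "
from bench import manip
print(manip.finish_job())"
```

```text
the job is handed in; nothing more can be done
None
```

The plate is in the larger sprung holder, clamped between stop and jaw with the grip at the stop end. I handed the job in at about 19 s of the 48 s allowed.

**What I did:** I gripped the plate's black block with the gripper leaning back about 34°. I slid the plate about 100 mm out from under the lip, then lifted it about 100 mm and carried it level to the holder. There I pushed the jaw back about 18 mm with the plate's far edge, lowered the plate behind the stop, eased it back and let go. Then I backed the gripper off.

**Last checks (both cameras, gripper clear):**
- **Fit:** the plate's near edge is at the stop, and the jaw is pressed back about 16 mm, as expected for a seated plate. It looks flat and square.
- **Centring:** in the top view the plate's centre is within about 0.3 mm of the holder's mid-line. The side view is less certain and agrees to about 1 mm.
- **Forces:** readings after each set of moves stayed below about 9 N.
- **Other objects:** comparing before and after pictures, the bystanders look unmoved. The arm hides parts of the view in both final pictures.

**What did not go smoothly:**
- My first approach brought the wrist close to a joint limit, so I re-oriented the arm before gripping.
- While the plate was held against the jaw, the robot's reading and the cameras disagreed by up to 2 mm sideways. I went by the cameras.
- The plate pitched by up to about 0.8° while being lowered, and I corrected this before release.

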